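# Lock the loan suction tubes in the coded drawer

### The arm

A 6-joint arm with a two-finger parallel gripper is mounted at the origin on the work surface. World frame = base frame: x ahead of the robot, y to its left, z up, the work surface at z = 0. Lengths are in mm, angles in degrees, forces in N, time in s.
With the tool pointing down it reaches from about 350 to 850 mm from the base axis. Payload 8.1 kg.
Tool frame: the origin (TCP) lies midway between the tips of the shut fingers; the grasp point (between the pads) lies 19 mm behind it; z points along the fingers, y is the line along which they close (so a half turn about z gives the same grasp; the last joint's range is limited). The gripper opens to 85 mm and grips with 20 to 120 N. Pads are 22 mm wide; open, the fingers measure 114 mm over their backs; the gripper's body (76 mm by 85 mm) begins 54 mm behind the grasp point. The pads swing forward as they close: fully open they stand 13 mm farther back than shut.
Start: joints at [-68.033, 7.471, 85.268, -0, 87.261, -4.893], TCP at [271.109, -535.262, 231.292] pointing down, gripper open.
Joint ranges: [-169.43, 169.43], [-51.17, 129.36], [1.28, 143.12], [-76.62, 256.62], [0, 156.53], [-152.29, 152.29]. Speed limits (degrees/s): [136.94, 136.94, 159.86, 180, 180, 180].

### API

Orientations are given as [roll, pitch, yaw] about the fixed x, y, z axes, in that order (R = Rz(yaw) Ry(pitch) Rx(roll)).
In Python, from bench import r gives the robot as it stands. The module is installed in compiled form; this text tells all that it offers.
- The arm moves only by the tool jog_arm, never from a script. Its argument "rows" is a list of rows, each a list of 2 entries, a list of its own where there are three numbers: the shift along the tool's x, y, z in mm, then the turn, a rotation vector about the tool's x, y, z in rad. A call has 1 to 10 rows; each row is the pose to reach, as a shift and turn from the pose commanded when the call began, along the tool's axes at that moment; what a row does not reach only later rows make up. A row lasts 1/10 s, in which the tool goes at most 50 mm and 8.59 degrees, less where a joint would pass 70% of its speed; a pose out of reach is approached as far as the arm can. A call with a gripper value outside its range is refused whole. "grip" is the finger opening in mm, from 0 to 85.4, set as the call begins (left out, the last holds). The fingers move at their own pace and stop on an object; "force" is the grip in N (left out, the last holds). Time passes only in rows, so rows that repeat a pose let the fingers close. It gives the time, the measured TCP pose, the force, the opening and the grip force at its end, in the units of the state.
- r.sense(): the state, without advancing time (a new reading comes with each control period).
- r.snapshot(name): name is "scene" or "side" or "wrist"; returns (picture, depth): 420x560x3 uint8, blue, green, red; 420x560 float32, mm along the optical axis (not along the pixel's ray), 0 where there is no reading.
- r.camera_params(name): a dict with "fx", "fy", "cx", "cy" (pixels), "dist_coeffs" ([k1, k2, p1, p2, k3] as OpenCV has them; the pictures are not rectified), "pose" (4x4, takes a point from camera to world coordinates); the wrist camera has in their place "tool_from_camera" (4x4, takes a point from camera to tool coordinates, whose origin is the TCP and whose axes are the flange's). Camera axes: x right, y down, z forward; pixel columns grow to the right and rows downward; lengths in mm; the calibration is good to about 2 mm. A picture is of the moment at which its call begins: read the wrist's pose just before it. camera_params takes no time and is no camera call.
- r.hand_in(): hands the job in; it is judged then, once.
The state is a dict: "time": time; "joint_pos": joint angles; "qd": joint speeds; "joint_efforts": joint torques, N m; "tool_pos": TCP position; "tcp_rot": TCP orientation; "ft_force": force on the tool from outside, world axes, zero at the start; "wrist_torque": the same for the moment, N m; "finger_gap": finger opening in mm; "grip_force": force on a finger pad.
Only numpy, scipy, OpenCV 4.12 (cv2) and the standard library are available. Lean on these libraries where they do the work, as an engineer would, in place of code of your own. Each camera call takes 0.05 s, during which the arm holds its last target. There are 200 camera calls.

### The job

Put the washed red-banded suction tubes under lock: set the drawer unit's code 3-7-4 on its dials (the dial nearest the robot first; each white pointer counts clockwise from the red zero tick), pull the drawer open as far as it goes and move every red-banded suction tube from the wash basket into the drawer. Leave the blue-banded tubes and the needle holder in the basket. Then push the drawer fully shut and turn all three dials at least one number off the code, without disturbing the other things on the bench.

Things in the scene. Friction and masses are not known exactly. Their poses are not given: they have to be found in the camera images.
- locker: Fixed drawer unit, blue drawer front, 240 deep (x) x 280 wide (y) x 95 mm high, at the robot's left. Origin under its centre. Its drawer side faces its -x, roughly the robot's right; +y points roughly to the robot. On its deck at x +30 mm: dials near (y +70 mm), middle (0), far (-70). Ten ticks round each: long red 0 to the back (+x), long yellow 5 to the front, clockwise from above.
- dial_near (a joint): Dial nearest the robot: value grows clockwise seen from above; number k is at k x 0.628 rad (9 at 5.65); stops at -0.30 and 5.95, between 9 and 0. No clicks; it stays where left (friction 0.05 N m). Code number 3 (1.885 rad). All three dials must be within 0.2 rad of the code for the drawer to slide, out or in.
- dial_middle (a joint): Dial in the middle: value grows clockwise seen from above; number k is at k x 0.628 rad (9 at 5.65); stops at -0.30 and 5.95, between 9 and 0. No clicks; it stays where left (friction 0.05 N m). Code number 7 (4.398 rad). All three dials must be within 0.2 rad of the code for the drawer to slide, out or in.
- dial_far (a joint): Dial farthest from the robot: value grows clockwise seen from above; number k is at k x 0.628 rad (9 at 5.65); stops at -0.30 and 5.95, between 9 and 0. No clicks; it stays where left (friction 0.05 N m). Code number 4 (2.513 rad). All three dials must be within 0.2 rad of the code for the drawer to slide, out or in.
- dial_near_grip (a point): Point on the near dial's axis, 28 mm above the unit's deck, 18 mm above the dial's disc (48 mm across). A black bar grip 48 mm long, 12 wide, 30 high stands on the disc through the axis, its top 12 mm above this point; x runs along the bar to its white-marked pointer end and turns with the dial. Dial axes are 70 mm apart. At 0 the pointer points to the red tick (unit's +x).
- dial_middle_grip (a point): Point on the middle dial's axis, 28 mm above the unit's deck, 18 mm above the dial's disc (48 mm across). A black bar grip 48 mm long, 12 wide, 30 high stands on the disc through the axis, its top 12 mm above this point; x runs along the bar to its white-marked pointer end and turns with the dial. Dial axes are 70 mm apart. At 0 the pointer points to the red tick (unit's +x).
- dial_far_grip (a point): Point on the far dial's axis, 28 mm above the unit's deck, 18 mm above the dial's disc (48 mm across). A black bar grip 48 mm long, 12 wide, 30 high stands on the disc through the axis, its top 12 mm above this point; x runs along the bar to its white-marked pointer end and turns with the dial. Dial axes are 70 mm apart. At 0 the pointer points to the red tick (unit's +x).
- drawer (a joint): How far the drawer is open, m: 0 shut, 0.14 against its stop; it slides out along the unit's -x and stays where it is left. About 2 N of friction; it can give about 5 mm when locked.
- drawer_handle (a point): Middle of the drawer's handle: a round bar 12 mm thick, 130 mm long along the unit's y, 66 mm above the bench, its centre 36 mm in front of the drawer's front panel, on posts 60 mm either side of this point (100 mm of clear bar). The unit's deck is 29 mm above it. Axes as the unit's. Moves with the drawer.
- drawer_in (a point): Point on the drawer's inner floor, 18 mm above the bench, axes as the unit's. The inside runs from x -78 to +85 and y -125 to +125 mm of it; side walls rise 42 mm over the floor, the front panel 62 mm. With the drawer full out (0.14) the part from x -78 to +62 mm stands clear in front of the unit. Moves with the drawer.
- basket: Fixed wire wash basket, inside 224 mm (x) x 374 mm (y), its floor 10 mm above the bench and its walls (4 mm) rising 55 mm above the floor. Origin on the bench under its centre.
- basket_in (a point): Centre of the basket's floor, 10 mm above the bench, axes as the basket's. The instruments start side by side along the basket's y, 50 mm apart, each lying roughly along its x, either way round.
- suction_a: 175 mm steel suction tube lying flat: block hub 40 x 18 x 22 mm high, red band; 24 mm hose nozzle on one end, 100 mm tube to an 18 mm ball tip on the other (both 8 mm thick, up to z 13 mm, so the hub's ends stand free above). Origin on the underside at mid length; x points to the tip; hub centre x -42, z +11 mm; balance near x -20. 55 to 90 g. Starts in the basket; may be absent.
- suction_b: 175 mm steel suction tube lying flat: block hub 40 x 18 x 22 mm high, red band; 24 mm hose nozzle on one end, 100 mm tube to an 18 mm ball tip on the other (both 8 mm thick, up to z 13 mm, so the hub's ends stand free above). Origin on the underside at mid length; x points to the tip; hub centre x -42, z +11 mm; balance near x -20. 55 to 90 g. Starts in the basket; may be absent.
- suction_c: 175 mm steel suction tube lying flat: block hub 40 x 18 x 22 mm high, red band; 24 mm hose nozzle on one end, 100 mm tube to an 18 mm ball tip on the other (both 8 mm thick, up to z 13 mm, so the hub's ends stand free above). Origin on the underside at mid length; x points to the tip; hub centre x -42, z +11 mm; balance near x -20. 55 to 90 g. Starts in the basket; may be absent.
- suction_d: 175 mm steel suction tube lying flat: block hub 40 x 18 x 22 mm high, red band; 24 mm hose nozzle on one end, 100 mm tube to an 18 mm ball tip on the other (both 8 mm thick, up to z 13 mm, so the hub's ends stand free above). Origin on the underside at mid length; x points to the tip; hub centre x -42, z +11 mm; balance near x -20. 55 to 90 g. Starts in the basket; may be absent.
- blue_a: 175 mm steel suction tube lying flat: block hub 40 x 18 x 22 mm high, blue band; 24 mm hose nozzle on one end, 100 mm tube to an 18 mm ball tip on the other (both 8 mm thick, up to z 13 mm, so the hub's ends stand free above). Origin on the underside at mid length; x points to the tip; hub centre x -42, z +11 mm; balance near x -20. 55 to 90 g. Stays in the basket.
- blue_b: 175 mm steel suction tube lying flat: block hub 40 x 18 x 22 mm high, blue band; 24 mm hose nozzle on one end, 100 mm tube to an 18 mm ball tip on the other (both 8 mm thick, up to z 13 mm, so the hub's ends stand free above). Origin on the underside at mid length; x points to the tip; hub centre x -42, z +11 mm; balance near x -20. 55 to 90 g. Stays in the basket.
- needle_holder: Steel needle holder with two gold finger rings, 155 mm long, 44 mm wide over the rings, 10 mm thick, lying flat in the basket. Origin on the underside; x points to the jaws (rings at x -62 mm). Stays in the basket.
- pump_bottle: White pump bottle with green label, 68 mm across, 205 mm tall, at the back; origin under its centre. Leave alone.
- measuring_cup: Clear cup, 72 mm across, 75 mm tall, at the back; origin under its centre. Leave alone.
- nylon_brush: Blue cleaning brush with yellow bristles, 180 mm long, lying at the back; origin under its middle. Leave alone.
- tag_box: Flat red tag box, 105 x 70 x 28 mm, at the back; origin under its centre. Leave alone.
Things that resemble listed ones, but are neither listed nor needed, are in the scene too. Leave any orange look-alike of the needle_holder alone.

How it is judged:
By the outcome, as a careful person would: the job done as asked, in the order asked, and still so for the second after the job is handed in, with the robot touching nothing.
Of suction_a, suction_b, suction_c, suction_d only 2 to 4 are there at a start; the rules pass over those that are not, and their reading is None.
At some moment in a run one of suction_a, suction_b, suction_c, suction_d may be knocked a few centimetres aside while the robot is not near it.
Once in a run the grip may slacken for a moment while it holds something.
It also fails if it takes over 210 s, if anything falls off the work surface, if the arm or the gripper's body presses on something with over 40 N, if the wrist force passes 120 N, or if a joint passes its speed limit or range.

## Working session

There is one attempt and no reset: what is moved stays moved. The work goes in short steps, Python scripts to look and compute and a tool call to move; the robot and the scene stay as the last step left them, time stands still between calls to the robot, and variables do not carry over. Pictures are saved under pics/ and viewed, at most 14 in all, crops included, and the job is handed in when it is done.

Besides the shell and the picture viewer there is one more tool, called after "Request:" as name(argument=value, ...), one argument or row to a line, values as JSON. jog_arm: Moves the arm, as the interface text tells. Its arguments: {"type":"object","properties":{"rows":{"type":"array"},"grip":{"type":"number"},"force":{"type":"number"}},"required":["rows"]}

```bash
mkdir -p pics; cat > h.py <<'E'
import numpy as np, cv2
from bench import r
from scipy.spatial.transform import Rotation as R
def pose():
    s=r.sense(); T=np.eye(4); T[:3,:3]=R.from_euler('xyz',s['tcp_rot'],degrees=True).as_matrix(); T[:3,3]=s['tool_pos']; return T
def snap(n):
    p=r.camera_params(n); T=p['pose'] if n!='wrist' else pose()@np.array(p['tool_from_camera'])
    im,d=r.snapshot(n); np.savez(f'{n}.npz',im=im,d=d,T=T,K=np.array([[p['fx'],0,p['cx']],[0,p['fy'],p['cy']],[0,0,1]]),D=np.array(p['dist_coeffs']))
    return im,d
def load(n): return dict(np.load(f'{n}.npz'))
def cloud(S):
    h,w=S['d'].shape; v,u=np.mgrid[:h,:w]
    xy=cv2.undistortPoints(np.stack([u,v],-1).reshape(-1,1,2).astype(float),S['K'],S['D']).reshape(h,w,2)
    P=np.dstack([xy,np.ones((h,w))])*S['d'][...,None]
    return P@S['T'][:3,:3].T+S['T'][:3,3]
def proj(S,X):
    Ti=np.linalg.inv(S['T']); X=np.atleast_2d(X)@Ti[:3,:3].T+Ti[:3,3]
    return cv2.projectPoints(X,np.zeros(3),np.zeros(3),S['K'],S['D'])[0].reshape(-1,2)
def ontable(S,uv,z):
    xy=cv2.undistortPoints(np.array(uv,float).reshape(-1,1,2),S['K'],S['D']).reshape(-1,2)
    d=np.c_[xy,np.ones(len(xy))]@S['T'][:3,:3].T; o=S['T'][:3,3]
    return o+d*((z-o[2])/d[:,2:])
def topdown(S,x0,x1,y0,y1,z,s=2):
    # rectified view at height z; s px per mm ; row: x descending, col: y descending
    X,Y=np.meshgrid(np.arange(x1,x0,-1/s),np.arange(y1,y0,-1/s),indexing='ij')
    uv=proj(S,np.c_[X.ravel(),Y.ravel(),np.full(X.size,z)]).astype(np.float32).reshape(*X.shape,2)
    return cv2.remap(S['im'],uv[...,0],uv[...,1],cv2.INTER_LINEAR)
E
python3 - <<'E'
from h import *
print(r.sense())
for n in ['scene','side','wrist']:
    im,d=snap(n); S=load(n); print(n,S['T'].round(2).tolist(),S['K'][0,0]); cv2.imwrite(f'pics/{n}0.png',im)
a=np.hstack([cv2.imread(f'pics/{n}0.png') for n in ['side','wrist']])
cv2.imwrite('pics/sw.png',cv2.resize(a,(800,300)))
E
```

```text
{'time': 0.0, 'joint_pos': array([-6.80320648e+01,  7.51594441e+00,  8.53290991e+01,  9.64989787e-05,
        8.72612743e+01, -4.89143370e+00]), 'qd': array([-0.06415972,  0.05012727,  0.0002977 ,  0.01941659, -0.08332375,
       -0.00387289]), 'joint_efforts': array([ 1.74594454e-03, -5.69387591e+01, -5.00550342e+01,  1.85681802e-04,
        1.48278050e-02, -4.76329819e-05]), 'tool_pos': array([ 270.91163606, -534.74376331,  230.23743727]), 'tcp_rot': array([-1.79894078e+02, -9.16152795e-03,  2.68593557e+01]), 'ft_force': array([-0.33194087, -0.07146938,  0.34803874]), 'wrist_torque': array([-0.05244061,  0.02570093,  0.02684267]), 'grip_force': 0.0, 'finger_gap': 85.0683096593723}
scene [[-0.78, 0.42, -0.46, 1150.56], [0.63, 0.54, -0.57, 758.53], [0.01, -0.73, -0.68, 1087.64], [0.0, 0.0, 0.0, 1.0]] 466.5477652384436
side [[0.97, -0.16, 0.19, 274.68], [-0.25, -0.62, 0.74, -1020.62], [-0.01, -0.76, -0.64, 967.47], [0.0, 0.0, 0.0, 1.0]] 392.4547943362031
wrist [[0.45, -0.86, -0.25, 335.19], [-0.89, -0.43, -0.13, -503.32], [-0.0, 0.28, -0.96, 371.5], [0.0, 0.0, 0.0, 1.0]] 297.07988892929114
```

View pics/scene0.png

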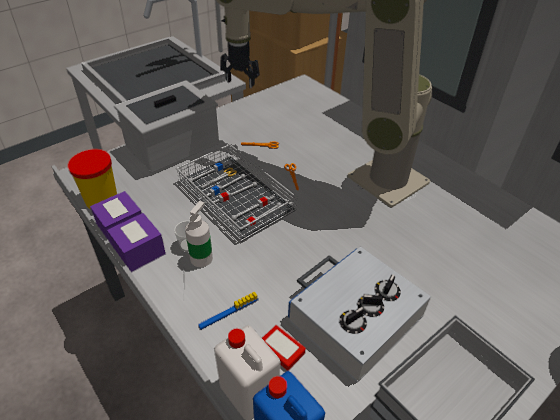

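View pics/sw.png

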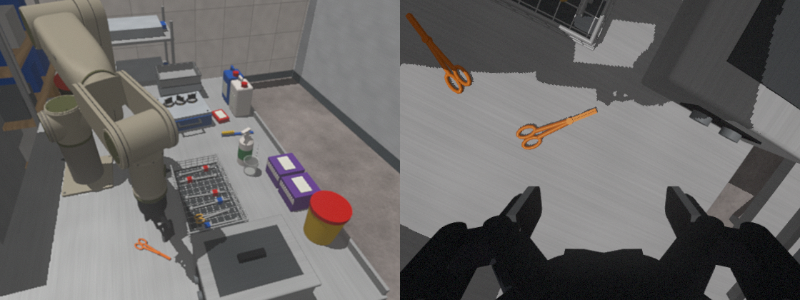

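Scene view: the locker is at about (360,308), with dials near (388,290), middle (372,304) and far (353,321). The basket is at about (235,190), with red bands at (225,196), (264,200) and (251,219) and blue bands at (220,167) and (216,189). Orange look-alikes lie outside it. Next I fit the locker and basket from the point cloud.

```bash
python3 - <<'E'
from h import *
S=load('scene'); P=cloud(S); ok=S['d']>0
m=ok&(abs(P[...,2]-95)<5); m[:240]=0; m[:,:280]=0; m[:,435:]=0
n,l,st,c=cv2.connectedComponentsWithStats(m.astype(np.uint8)); k=1+st[1:,4].argmax()
q=P[l==k][:,:2].astype(np.float32); rc=cv2.minAreaRect(q); print('locker',rc, P[l==k][:,2].mean())
# basket rim
m=ok&(P[...,2]>52)&(P[...,2]<75); m[:140]=0;m[245:]=0;m[:,:165]=0;m[:,300:]=0; m[195:,180:215]=0
q=P[m][:,:2].astype(np.float32); print('basket',len(q),cv2.minAreaRect(q),np.percentile(q,[1,99],axis=0))
hsv=cv2.cvtColor(S['im'],cv2.COLOR_BGR2HSV)
red=((hsv[...,0]<8)|(hsv[...,0]>172))&(hsv[...,1]>150)&(hsv[...,2]>60); red[:150]=0;red[240:]=0;red[:,:170]=0;red[:,300:]=0
blue=(hsv[...,0]>105)&(hsv[...,0]<125)&(hsv[...,1]>150)&(hsv[...,2]>60); blue[:150]=0;blue[240:]=0;blue[:,:170]=0;blue[:,300:]=0
for nm,mm in(('red',red),('blue',blue)):
    n,l,st,c=cv2.connectedComponentsWithStats(mm.astype(np.uint8))
    for i in range(1,n):
        if st[i,4]>8: print(nm,c[i].round(),st[i,4],ontable(S,[c[i]],30).round(),np.median(P[l==i],0).round())
a=topdown(S,380,700,130,530,125); cv2.imwrite('pics/a.png',a[:, :]); print(a.shape)
b=topdown(S,350,650,-420,60,35,1.6); print(b.shape)
cv2.imwrite('pics/a.png',np.vstack([cv2.resize(a,None,fx=.9,fy=.9)])); cv2.imwrite('pics/b.png',b)
E
```

```text
locker ((523.6834716796875, 348.4238586425781), (285.22271728515625, 241.17742919921875), 4.387365818023682) 95.0288260711392
basket 797 ((575.6201171875, -313.86016845703125), (402.34710693359375, 488.3809509277344), 0.2151150107383728) [[ 375.73524902 -553.84684326]
 [ 774.30029541  -72.02530914]]
red [225. 196.] 49 [[ 538. -260.   30.]] [ 538. -261.   32.]
red [264. 201.] 46 [[ 448. -160.   30.]] [ 448. -159.   31.]
red [251. 219.] 27 [[ 535. -118.   30.]] [ 538. -114.   33.]
blue [219. 166.] 43 [[ 461. -410.   30.]] [ 459. -410.   29.]
blue [216. 189.] 40 [[ 543. -307.   30.]] [ 542. -307.   32.]
(640, 800, 3)
(480, 768, 3)
```

View pics/a.png

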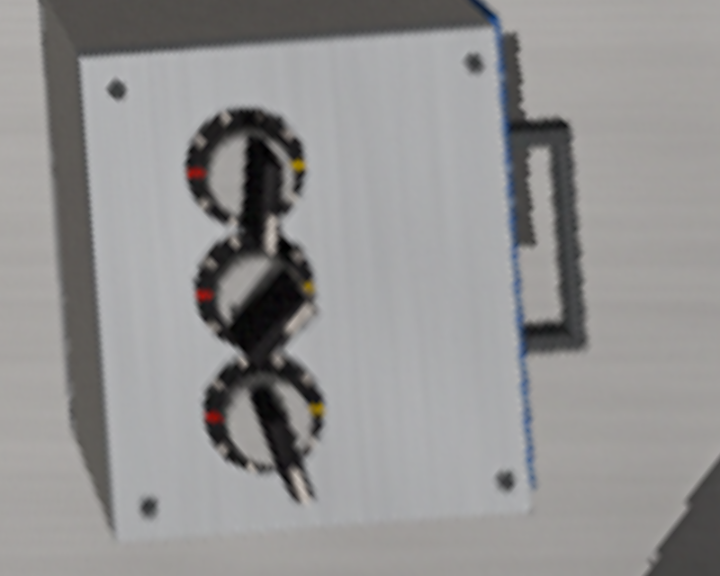

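View pics/b.png

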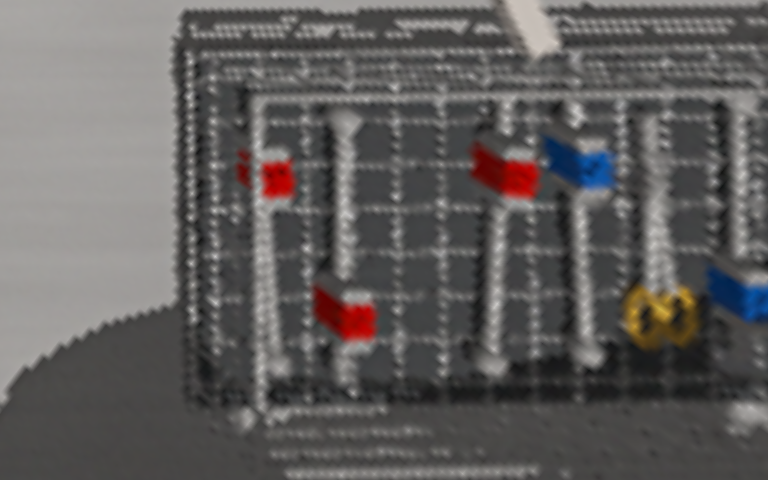

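Basket view from above, with x up and y left. Three red hubs: (270,175) and (510,170) with tips toward the robot, and (348,310) with its tip away. The blue hubs at (580,160) and (740,290) and the gold-ringed needle holder stay. The dials' red ticks are on the left; the pointers look like near about 6.8, far about 7.3, with the middle ambiguous. I'll move above the dials for a close look.

Request:
jog_arm(
  rows=[
    [[635,-700,-9],[0,0,0]],
    [[635,-700,-9],[0,0,0]],
    [[635,-700,-9],[0,0,0]],
    [[635,-700,-9],[0,0,0]],
    [[635,-700,-9],[0,0,0]],
    [[635,-700,-9],[0,0,0]],
    [[635,-700,-9],[0,0,0]],
    [[635,-700,-9],[0,0,0]],
    [[635,-700,-9],[0,0,0]],
    [[635,-700,-9],[0,0,0]],
  ],
  grip=45,
)

```text
time: 1.15
tool_pos: [403.5, -51.1, 236.1]
tcp_rot: [180.0, -0.0, 26.8]
ft_force: [2.2, 0.3, -0.6]
finger_gap: 45.0
grip_force: 0.0
```

Request:
jog_arm(
  rows=[
    [[298,-328,-4],[0,0,0]],
    [[298,-328,-4],[0,0,0]],
    [[298,-328,-4],[0,0,0]],
    [[298,-328,-4],[0,0,0]],
    [[298,-328,-4],[0,0,0]],
    [[298,-328,-4],[0,0,0]],
    [[298,-328,-4],[0,0,0]],
    [[298,-328,-4],[0,0,0]],
    [[298,-328,-4],[0,0,0]],
    [[298,-328,-4],[0,0,0]],
  ],
)

```text
time: 2.15
tool_pos: [520.3, 378.5, 237.2]
tcp_rot: [-179.9, 0.2, 27.1]
ft_force: [-0.6, -0.8, -0.7]
finger_gap: 45.1
grip_force: 0.0
```

```bash
cat >> h.py <<'E'
UX=np.array([-.0765,.997]); UY=np.array([-.997,-.0765])
def dials(C):
    return [C+30*UX+k*70*UY for k in(1,0,-1)]
E
python3 - <<'E'
from h import *
im,d=snap('wrist'); S=load('wrist'); P=cloud(S); print(pose()[:3,3])
m=(d>0)&(abs(P[...,2]-95)<4); n,l,st,c=cv2.connectedComponentsWithStats(m.astype(np.uint8)); k=1+st[1:,4].argmax()
print(cv2.minAreaRect(P[l==k][:,:2].astype(np.float32)),P[l==k][:,2].mean())
t=(d>0)&(abs(P[...,2]-135)<7)
n,l,st,c=cv2.connectedComponentsWithStats(t.astype(np.uint8))
for i in range(1,n):
    if st[i,4]>60: print('bar',cv2.minAreaRect(P[l==i][:,:2].astype(np.float32)),P[l==i][:,2].mean())
a=topdown(S,410,640,310,450,135,2.5); cv2.imwrite('pics/c.png',np.hstack([cv2.resize(im,(460,345)),cv2.resize(a,(210,345))]))
E
```

```text
[520.37089029 376.18427696 237.73602747]
((522.4220581054688, 345.04986572265625), (280.1343688964844, 240.80113220214844), 4.168890476226807) 93.64975823349221
bar ((523.849853515625, 549.5616455078125), (187.88043212890625, 3.324157238006592), 0.10480374097824097) 135.05468139430522
bar ((589.6087646484375, 380.077392578125), (12.496444702148438, 48.27799987792969), 85.51187133789062) 133.27867563337847
bar ((434.3677673339844, 593.9524536132812), (54.90327072143555, 2.560666799545288), 89.93183135986328) 135.19421134122723
bar ((520.6909790039062, 374.7203063964844), (12.575726509094238, 48.60429763793945), 45.737083435058594) 133.1911974475812
bar ((450.3119201660156, 369.59283447265625), (49.299503326416016, 12.055546760559082), 20.23822021484375) 133.36142917987678
```

View pics/c.png

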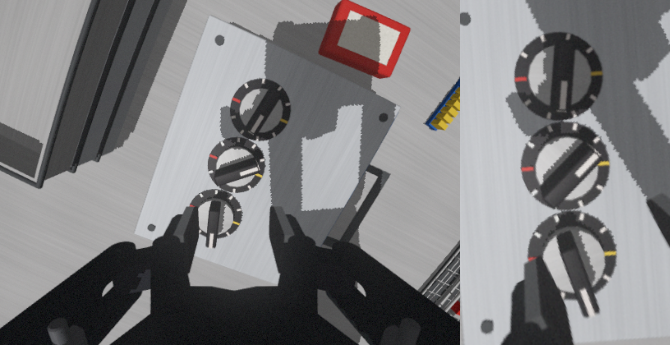

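Near pointer aims down, slightly right (world 200°, v=254°). Middle aims up-right (v=139°). Far aims down (v=279°). The bar fits agree with the unit's geometry, with a middle axis at about (520.5,375) and unit yaw about 94.25°. I grip the near dial first.

Request:
jog_arm(
  rows=[
    [[-33,-13,20],[0,0,0.116]],
    [[-65.5,-26,50],[0,0,0.116]],
    [[-65.5,-26,80],[0,0,0.116]],
    [[-65.5,-26,100],[0,0,0.116]],
    [[-65.5,-26,115],[0,0,0.116]],
    [[-65.5,-26,127],[0,0,0.116]],
    [[-65.5,-26,127],[0,0,0.116]],
    [[-65.5,-26,127],[0,0,0.116]],
  ],
)

```text
time: 3.0
tool_pos: [451.5, 367.7, 113.8]
tcp_rot: [-180.0, -0.0, 20.2]
ft_force: [-0.3, -0.5, 0.4]
finger_gap: 44.7
grip_force: 0.0
```

Request:
jog_arm(
  rows=[
    [[0,0,0],[0,0,0]],
    [[0,0,0],[0,0,0]],
    [[0,0,0],[0,0,0]],
    [[0,0,0],[0,0,0]],
    [[0,0,0],[0,0,0]],
    [[0,0,0],[0,0,0]],
  ],
  grip=5,
  force=40,
)

```text
time: 3.6
tool_pos: [451.1, 370.1, 114.6]
tcp_rot: [-179.8, -0.2, 20.3]
ft_force: [-3.4, 8.2, 0.8]
finger_gap: 11.0
grip_force: 43.0
```

Request:
jog_arm(
  rows=[
    [[0,0,0],[0,0,-0.14]],
    [[0,0,0],[0,0,-0.28]],
    [[0,0,0],[0,0,-0.42]],
    [[0,0,0],[0,0,-0.56]],
    [[0,0,0],[0,0,-0.7]],
    [[0,0,0],[0,0,-0.84]],
    [[0,0,0],[0,0,-0.98]],
    [[0,0,0],[0,0,-1.12]],
    [[0,0,0],[0,0,-1.26]],
    [[0,0,0],[0,0,-1.4]],
  ],
)

```text
time: 4.6
tool_pos: [450.4, 370.8, 114.6]
tcp_rot: [179.9, -0.3, 100.8]
ft_force: [-6.1, 10.4, 3.3]
finger_gap: 10.9
grip_force: 43.2
```

Request:
jog_arm(
  rows=[
    [[0,0,0],[0,0,-0.14]],
    [[0,0,0],[0,0,-0.28]],
    [[0,0,0],[0,0,-0.42]],
    [[0,0,0],[0,0,-0.56]],
    [[0,0,0],[0,0,-0.7]],
    [[0,0,0],[0,0,-0.84]],
    [[0,0,0],[0,0,-0.98]],
    [[0,0,0],[0,0,-1.1]],
    [[0,0,0],[0,0,-1.148]],
    [[0,0,0],[0,0,-1.148]],
  ],
)

```text
time: 5.6
tool_pos: [449.6, 370.4, 114.6]
tcp_rot: [179.8, -0.1, 166.4]
ft_force: [-9.9, 7.6, 5.7]
finger_gap: 11.0
grip_force: 43.6
```

Request:
jog_arm(
  rows=[
    [[0,0,0],[0,0,0]],
    [[0,0,0],[0,0,0]],
    [[0,0,0],[0,0,0]],
    [[0,0,-20],[0,0,0]],
    [[0,0,-40],[0,0,0]],
    [[-20,7,-40],[0,0,0.14]],
    [[-40,14,-40],[0,0,0.28]],
    [[-60,20,-40],[0,0,0.42]],
    [[-67,21.8,-40],[0,0,0.533]],
    [[-67,21.8,-40],[0,0,0.533]],
  ],
  grip=40,
)

```text
time: 6.6
tool_pos: [522.3, 372.4, 152.8]
tcp_rot: [-180.0, 0.0, 135.5]
ft_force: [-0.3, -0.8, 0.1]
finger_gap: 40.2
grip_force: 0.0
```

Request:
jog_arm(
  rows=[
    [[0,0,15],[0,0,0]],
    [[0,0,30],[0,0,0]],
    [[0,0,42],[0,0,0]],
    [[0,0,42],[0,0,0]],
    [[0,0,42],[0,0,0]],
  ],
)

```text
time: 7.1
tool_pos: [520.4, 372.7, 110.1]
tcp_rot: [-179.9, -0.0, 135.7]
ft_force: [-0.2, -0.5, 0.1]
finger_gap: 40.0
grip_force: 0.0
```

Request:
jog_arm(
  rows=[
    [[0,0,0],[0,0,0]],
    [[0,0,0],[0,0,0]],
    [[0,0,0],[0,0,0]],
    [[0,0,0],[0,0,0]],
    [[0,0,0],[0,0,0]],
    [[0,0,0],[0,0,0]],
  ],
  grip=5,
)

```text
time: 7.7
tool_pos: [521.9, 373.4, 112.2]
tcp_rot: [179.9, 0.0, 135.7]
ft_force: [1.5, 2.0, 5.4]
finger_gap: 11.3
grip_force: 42.6
```

Request:
jog_arm(
  rows=[
    [[0,0,0],[0,0,0.14]],
    [[0,0,0],[0,0,0.28]],
    [[0,0,0],[0,0,0.42]],
    [[0,0,0],[0,0,0.56]],
    [[0,0,0],[0,0,0.7]],
    [[0,0,0],[0,0,0.84]],
    [[0,0,0],[0,0,0.98]],
    [[0,0,0],[0,0,1.1]],
    [[0,0,0],[0,0,1.2]],
    [[0,0,0],[0,0,1.3]],
  ],
)

```text
time: 8.7
tool_pos: [518.9, 373.0, 112.1]
tcp_rot: [-179.8, 0.2, 61.0]
ft_force: [-15.3, -2.1, 16.5]
finger_gap: 11.2
grip_force: 44.2
```

Request:
jog_arm(
  rows=[
    [[0,0,0],[0,0,0.14]],
    [[0,0,0],[0,0,0.28]],
    [[0,0,0],[0,0,0.42]],
    [[0,0,0],[0,0,0.56]],
    [[0,0,0],[0,0,0.65]],
    [[0,0,0],[0,0,0.68]],
    [[0,0,0],[0,0,0.68]],
  ],
)

```text
time: 9.4
tool_pos: [517.8, 374.4, 112.1]
tcp_rot: [-179.8, 0.3, 22.2]
ft_force: [-19.2, 1.2, 17.1]
finger_gap: 11.1
grip_force: 44.3
```

Request:
jog_arm(
  rows=[
    [[0,0,0],[0,0,0]],
    [[0,0,0],[0,0,0]],
    [[0,0,0],[0,0,0]],
    [[0,0,-20],[0,0,0]],
    [[0,0,-40],[0,0,0]],
    [[20,6,-40],[0,0,0.14]],
    [[40,13,-40],[0,0,0.28]],
    [[60,19,-40],[0,0,0.42]],
    [[66,21.3,-40],[0,0,0.466]],
    [[66,21.3,-40],[0,0,0.466]],
  ],
  grip=40,
)

```text
time: 10.4
tool_pos: [591.3, 377.4, 150.3]
tcp_rot: [180.0, 0.0, -4.6]
ft_force: [-1.0, -0.4, 0.5]
finger_gap: 39.6
grip_force: 0.0
```

Request:
jog_arm(
  rows=[
    [[0,0,0],[0,0,0]],
    [[0,0,0],[0,0,0]],
    [[0,0,0],[0,0,0]],
  ],
)

```text
time: 10.7
tool_pos: [589.9, 378.2, 151.1]
tcp_rot: [180.0, 0.0, -4.4]
ft_force: [-0.2, -0.0, -0.5]
finger_gap: 40.1
grip_force: 0.0
```

Request:
jog_arm(
  rows=[
    [[0,-1.5,15],[0,0,0]],
    [[0,-1.5,30],[0,0,0]],
    [[0,-1.5,38],[0,0,0]],
    [[0,-1.5,38],[0,0,0]],
    [[0,-1.5,38],[0,0,0]],
  ],
)

```text
time: 11.2
tool_pos: [590.1, 379.4, 112.3]
tcp_rot: [180.0, 0.1, -4.5]
ft_force: [0.5, 0.6, -0.2]
finger_gap: 40.4
grip_force: 0.0
```

Request:
jog_arm(
  rows=[
    [[0,0,0],[0,0,0]],
    [[0,0,0],[0,0,0]],
    [[0,0,0],[0,0,0]],
    [[0,0,0],[0,0,0]],
    [[0,0,0],[0,0,0]],
    [[0,0,0],[0,0,0]],
  ],
  grip=5,
)

```text
time: 11.8
tool_pos: [591.1, 380.4, 114.2]
tcp_rot: [-179.9, -0.1, -4.5]
ft_force: [0.6, 5.1, 5.4]
finger_gap: 10.8
grip_force: 42.8
```

Request:
jog_arm(
  rows=[
    [[0,0,0],[0,0,-0.14]],
    [[0,0,0],[0,0,-0.28]],
    [[0,0,0],[0,0,-0.42]],
    [[0,0,0],[0,0,-0.56]],
    [[0,0,0],[0,0,-0.7]],
    [[0,0,0],[0,0,-0.84]],
    [[0,0,0],[0,0,-0.98]],
    [[0,0,0],[0,0,-1.1]],
    [[0,0,0],[0,0,-1.2]],
    [[0,0,0],[0,0,-1.3]],
  ],
)

```text
time: 12.8
tool_pos: [590.4, 381.7, 114.1]
tcp_rot: [-180.0, -0.2, 70.3]
ft_force: [-1.7, 9.2, 5.3]
finger_gap: 11.3
grip_force: 24.2
```

Request:
jog_arm(
  rows=[
    [[0,0,0],[0,0,-0.14]],
    [[0,0,0],[0,0,-0.28]],
    [[0,0,0],[0,0,-0.42]],
    [[0,0,0],[0,0,-0.56]],
    [[0,0,0],[0,0,-0.7]],
    [[0,0,0],[0,0,-0.84]],
    [[0,0,0],[0,0,-0.98]],
    [[0,0,0],[0,0,-1.05]],
    [[0,0,0],[0,0,-1.05]],
  ],
)

```text
time: 13.7
tool_pos: [589.1, 381.6, 114.2]
tcp_rot: [180.0, -0.2, 130.4]
ft_force: [-7.0, 7.9, 9.4]
finger_gap: 11.2
grip_force: 44.9
```

Request:
jog_arm(
  rows=[
    [[0,0,0],[0,0,0]],
    [[0,0,0],[0,0,0]],
    [[0,0,-25],[0,0,0]],
    [[0,0,-50],[0,0,-0.14]],
    [[0,-30,-80],[0,0,-0.28]],
    [[-10,-60,-110],[0,0,-0.42]],
    [[-20,-90,-126],[0,0,-0.56]],
    [[-30,-104,-126],[0,0,-0.7]],
    [[-30,-104,-126],[0,0,-0.84]],
    [[-30,-104,-126],[0,0,-0.94]],
  ],
  grip=40,
)

```text
time: 14.7
tool_pos: [530.3, 288.2, 238.9]
tcp_rot: [-179.9, -0.0, -175.8]
ft_force: [0.5, -0.2, -0.7]
finger_gap: 39.7
grip_force: 0.0
```

Request:
jog_arm(
  rows=[
    [[0,0,0],[0,0,0]],
    [[0,0,0],[0,0,0]],
    [[0,0,0],[0,0,0]],
  ],
  grip=28,
)

```text
time: 15.0
tool_pos: [530.3, 289.5, 238.6]
tcp_rot: [-180.0, -0.0, -176.1]
ft_force: [-0.1, -0.1, -0.0]
finger_gap: 28.0
grip_force: 0.0
```

```bash
cat >> h.py <<'E'
def bars(S):
    P=cloud(S); t=(S['d']>0)&(abs(P[...,2]-135)<7)
    n,l,st,c=cv2.connectedComponentsWithStats(t.astype(np.uint8))
    for i in range(1,n):
        ce,wh,an=cv2.minAreaRect(P[l==i][:,:2].astype(np.float32))
        if st[i,4]>60 and 440<ce[0]<610 and 350<ce[1]<400:
            a=an if wh[0]>wh[1] else an+90
            print('bar',np.round(ce,1),np.round(wh,1),'v mod180',round((94.25-a)%180,1))
E
python3 - <<'E'
from h import *
im,d=snap('wrist'); S=load('wrist'); print(pose()[:3,3],r.sense()['tcp_rot']); bars(S)
P=cloud(S); m=(d>0)&(P[...,2]>58)&(P[...,2]<80)&(P[...,1]<225)&(P[...,1]>150)&(P[...,0]>440)&(P[...,0]<640)
n,l,st,c=cv2.connectedComponentsWithStats(m.astype(np.uint8)); k=1+st[1:,4].argmax();q=P[l==k]
b=q[q[:,1]<q[:,1].min()+25]
print('handle',cv2.minAreaRect(q[:,:2].astype(np.float32)),np.percentile(q,[2,50,98],axis=0).round(1).tolist())
cv2.imwrite('pics/d.png',im)
E
```

```text
[530.31765542 289.54023684 238.68071174] [-1.79978836e+02 -3.43633543e-02 -1.76090713e+02]
bar [450.9 369.2] [12.7 48.9] v mod180 108.4
bar [519.5 374.1] [48.8 12.5] v mod180 72.4
bar [589.4 380. ] [12.3 47.3] v mod180 143.8
handle ((536.794921875, 198.06805419921875), (190.6283416748047, 49.281951904296875), 3.998793363571167) [[447.8, 172.8, 63.4], [523.3, 191.9, 70.6], [603.1, 223.9, 79.4]]
```

View pics/d.png

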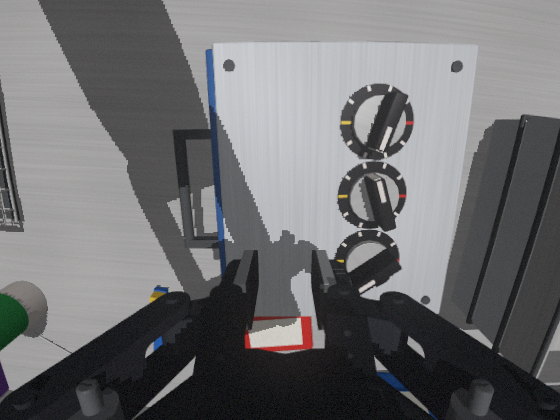

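```bash
python3 - <<'E'
from h import *
S=load('wrist'); P=cloud(S)
print(ontable(S,[[175,187],[192,187],[188,240],[182,135],[205,133],[212,187]],72).round(1).tolist())
for v in (150,170,210): print([(u,*P[v,u].round(0)) for u in range(168,222,3)])
E
```

```text
[[529.9, 172.3, 72.0], [528.7, 190.5, 72.0], [589.5, 184.8, 72.0], [475.5, 181.0, 72.0], [472.1, 204.5, 72.0], [527.4, 211.8, 72.0]]
[(168, np.float64(499.0), np.float64(138.0), np.float64(-1.0)), (171, np.float64(499.0), np.float64(142.0), np.float64(-1.0)), (174, np.float64(492.0), np.float64(171.0), np.float64(68.0)), (177, np.float64(491.0), np.float64(175.0), np.float64(70.0)), (180, np.float64(491.0), np.float64(178.0), np.float64(71.0)), (183, np.float64(491.0), np.float64(181.0), np.float64(70.0)), (186, np.float64(491.0), np.float64(182.0), np.float64(64.0)), (189, np.float64(497.0), np.float64(165.0), np.float64(-0.0)), (192, np.float64(497.0), np.float64(168.0), np.float64(-3.0)), (195, np.float64(497.0), np.float64(173.0), np.float64(-0.0)), (198, np.float64(497.0), np.float64(176.0), np.float64(-3.0)), (201, np.float64(497.0), np.float64(180.0), np.float64(-3.0)), (204, np.float64(496.0), np.float64(184.0), np.float64(-1.0)), (207, np.float64(496.0), np.float64(188.0), np.float64(-3.0)), (210, np.float64(496.0), np.float64(192.0), np.float64(-1.0)), (213, np.float64(488.
[... 1737 characters left out ...]
70.0)), (189, np.float64(556.0), np.float64(185.0), np.float64(68.0)), (192, np.float64(577.0), np.float64(167.0), np.float64(-2.0)), (195, np.float64(577.0), np.float64(171.0), np.float64(-2.0)), (198, np.float64(577.0), np.float64(175.0), np.float64(-3.0)), (201, np.float64(576.0), np.float64(180.0), np.float64(-2.0)), (204, np.float64(576.0), np.float64(184.0), np.float64(-3.0)), (207, np.float64(576.0), np.float64(188.0), np.float64(-2.0)), (210, np.float64(575.0), np.float64(192.0), np.float64(-2.0)), (213, np.float64(575.0), np.float64(196.0), np.float64(-2.0)), (216, np.float64(551.0), np.float64(218.0), np.float64(78.0)), (219, np.float64(550.0), np.float64(221.0), np.float64(79.0))]
```

Dials now read 108.4°, 252.4° and 143.8°, against 108, 252 and 144, so the code is set. The handle bar's centre is at about (535,180.3), 36 mm from the panel as specified. I grip it and pull.

Request:
jog_arm(
  rows=[
    [[1,-45,20],[0,0,0]],
    [[2.7,-85,50],[0,0,0]],
    [[2.7,-109.3,85],[0,0,0]],
    [[2.7,-109.3,125],[0,0,0]],
    [[2.7,-109.3,155],[0,0,0]],
    [[2.7,-109.3,178],[0,0,0]],
    [[2.7,-109.3,190],[0,0,0]],
    [[2.7,-109.3,190],[0,0,0]],
    [[2.7,-109.3,190],[0,0,0]],
  ],
)

```text
time: 15.95
tool_pos: [536.0, 180.8, 50.0]
tcp_rot: [180.0, 0.1, -176.0]
ft_force: [1.2, 0.3, 0.7]
finger_gap: 28.0
grip_force: 0.0
```

Request:
jog_arm(
  rows=[
    [[0,0,0],[0,0,0]],
    [[0,0,0],[0,0,0]],
    [[0,0,0],[0,0,0]],
    [[0,0,0],[0,0,0]],
    [[0,0,0],[0,0,0]],
  ],
  grip=5,
  force=60,
)

```text
time: 16.45
tool_pos: [536.8, 180.2, 51.1]
tcp_rot: [-180.0, 0.2, -176.0]
ft_force: [-0.7, -5.1, 6.7]
finger_gap: 10.0
grip_force: 58.8
```

Request:
jog_arm(
  rows=[
    [[0,-10,0],[0,0,0]],
    [[0,-28,0],[0,0,0]],
    [[0,-46,0],[0,0,0]],
    [[0,-64,0],[0,0,0]],
    [[-0.3,-82,0],[0,0,0]],
    [[-0.4,-100,0],[0,0,0]],
    [[-0.5,-115,0],[0,0,0]],
    [[-0.6,-128,0],[0,0,0]],
    [[-0.6,-136,0],[0,0,0]],
    [[-0.6,-140,0],[0,0,0]],
  ],
)

```text
time: 17.45
tool_pos: [547.3, 40.4, 51.0]
tcp_rot: [180.0, 0.2, -176.0]
ft_force: [-1.9, 14.6, 7.0]
finger_gap: 9.6
grip_force: 59.7
```

Request:
jog_arm(
  rows=[
    [[0,-1,0],[0,0,0]],
    [[0,-2,0],[0,0,0]],
    [[0,-2,0],[0,0,0]],
    [[0,-2,0],[0,0,0]],
  ],
)

```text
time: 17.85
tool_pos: [547.3, 40.4, 51.0]
tcp_rot: [179.9, 0.2, -176.0]
ft_force: [-1.0, 8.2, 7.9]
finger_gap: 9.8
grip_force: 59.7
```

Request:
jog_arm(
  rows=[
    [[0,0,0],[0,0,0]],
    [[0,0,0],[0,0,0]],
    [[0,0,0],[0,0,0]],
    [[0,0,-30],[0,0,0]],
    [[0,0,-70],[0,0,0]],
    [[0,-20,-115],[0,0,0]],
    [[20,-60,-140],[0,0,0]],
    [[40,-105,-160],[0,0,0]],
    [[55,-150,-175],[0,0,0]],
    [[68,-195,-190],[0,0,0]],
  ],
  grip=30,
)

```text
time: 18.85
tool_pos: [491.5, -159.0, 239.1]
tcp_rot: [-180.0, 0.0, -175.9]
ft_force: [0.3, -0.2, -0.2]
finger_gap: 30.3
grip_force: 0.0
```

Request:
jog_arm(
  rows=[
    [[0,-30,0],[0,0,0]],
    [[0,-30,0],[0,0,0]],
    [[0,-30,0],[0,0,0]],
    [[0,-30,0],[0,0,0]],
  ],
  grip=40,
)

```text
time: 19.25
tool_pos: [494.3, -186.5, 237.5]
tcp_rot: [180.0, -0.0, -175.9]
ft_force: [0.1, -0.3, 0.2]
finger_gap: 40.0
grip_force: 0.0
```

```bash
cat >> h.py <<'E'
def bands(S,hsvv=None):
    hsv=cv2.cvtColor(S['im'],cv2.COLOR_BGR2HSV); P=cloud(S); H,Sa,V=cv2.split(hsv)
    for nm,mm in(('red',((H<8)|(H>172))&(Sa>140)&(V>50)),('blue',(H>105)&(H<125)&(Sa>140)&(V>50))):
        ok=mm&(P[...,0]>360)&(P[...,0]<660)&(P[...,1]>-480)&(P[...,1]<200)&(P[...,2]>15)&(P[...,2]<65)&(S['d']>0)
        n,l,st,c=cv2.connectedComponentsWithStats(cv2.morphologyEx(ok.astype(np.uint8),cv2.MORPH_CLOSE,np.ones((3,3))))
        for i in range(1,n):
            if st[i,4]>25:
                q=P[(l==i)&ok]; zt=np.percentile(q[:,2],90); q=q[q[:,2]>zt-5]
                print(nm,c[i].round(),st[i,4],'z',zt.round(),np.round(cv2.minAreaRect(q[:,:2].astype(np.float32))[0],1),np.round(cv2.minAreaRect(q[:,:2].astype(np.float32))[1:],1) if 0 else cv2.minAreaRect(q[:,:2].astype(np.float32))[1:])
E
python3 - <<'E'
from h import *
im,d=snap('wrist'); S=load('wrist'); print(pose()[:3,3],r.sense()['tcp_rot']); bands(S)
cv2.imwrite('pics/e.png',np.hstack([cv2.resize(im,(373,280)),cv2.resize(cv2.rotate(topdown(S,390,610,-310,-70,30,1.75),cv2.ROTATE_180),(420,385))[:280]]) if 0 else topdown(S,370,620,-330,-60,30,2.2))
snap('scene'); bands(load('scene'))
E
```

```text
[ 494.41935788 -186.24840991  237.54974736] [ 1.79955930e+02 -4.21803345e-02 -1.75915167e+02]
red [303. 148.] 319 z 34.0 [ 447.5 -168.6] ((21.297290802001953, 19.049808502197266), 1.1259963512420654)
red [216. 216.] 296 z 34.0 [ 536.7 -269.8] ((19.45718002319336, 21.465892791748047), 86.28836059570312)
red [337. 224.] 270 z 33.0 [ 536.6 -117.8] ((20.96965217590332, 18.54093360900879), 1.6362355947494507)
blue [507. 162.] 1759 z 62.0 [442.   68.3] ((71.54132843017578, 3.4745960235595703), 4.7653679847717285)
blue [ 93. 145.] 417 z 33.0 [ 459. -420.] ((19.54156494140625, 20.967409133911133), 89.79019165039062)
blue [179. 218.] 322 z 33.0 [ 542.4 -316.3] ((21.39121437072754, 20.058530807495117), 2.5465333461761475)
blue [492. 246.] 1746 z 62.0 [543.9  75.8] ((105.49949645996094, 4.110550880432129), 3.7235145568847656)
blue [477. 312.] 504 z 63.0 [637.3  82.6] ((45.103031158447266, 2.661818027496338), 5.256784439086914)
red [225. 196.] 48 z 36.0 [ 538.6 -266.4] ((22.184526443481445, 17.764514923095703), 84.7310562133789)
red [264. 200.] 42 z 36.0 [ 448.  -160.7] ((22.60651969909668, 22.074424743652344), 77.19213104248047)
red [251. 220.] 42 z 36.0 [ 537.6 -115.9] ((23.324262619018555, 14.815573692321777), 11.687885284423828)
blue [219. 166.] 38 z 37.0 [ 460.8 -413.6] ((23.772544860839844, 17.597671508789062), 87.55909729003906)
blue [216. 189.] 40 z 36.0 [ 543.1 -310.4] ((19.81218910217285, 17.0782413482666), 89.3070297241211)
blue [290. 256.] 597 z 60.0 [539.4  88.3] ((240.57986450195312, 6.654837131500244), 3.9592461585998535)
```

View pics/e.png

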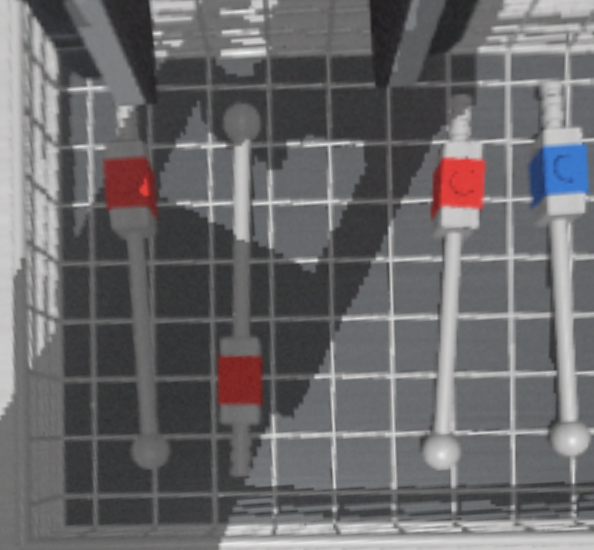

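Two of the red hubs, (130,190) and (460,185), have tips toward the robot; the third, (240,380), has its tip away. They match red suction tubes, and the neighbour at (560,165) is blue and stays. I take the leftmost one first, with its hub at (536.6,-117.8).

Request:
jog_arm(
  rows=[
    [[-20,30,30],[0,0,0]],
    [[-43,65,60],[0,0,0]],
    [[-43,65.3,100],[0,0,0]],
    [[-43,65.3,140],[0,0,0]],
    [[-43,65.3,170],[0,0,0]],
    [[-43,65.3,195],[0,0,0]],
    [[-43,65.3,212],[0,0,0]],
    [[-43,65.3,224],[0,0,0]],
    [[-43,65.3,224],[0,0,0]],
    [[-43,65.3,224],[0,0,0]],
  ],
  grip=32,
)

```text
time: 20.35
tool_pos: [538.2, -121.4, 20.1]
tcp_rot: [-179.7, 0.6, -175.9]
ft_force: [-3.9, -9.1, 30.6]
finger_gap: 32.1
grip_force: 15.5
```

Request:
jog_arm(
  rows=[
    [[0,0,0],[0,0,0]],
    [[0,0,0],[0,0,0]],
    [[0,0,0],[0,0,0]],
    [[0,0,0],[0,0,0]],
    [[0,0,0],[0,0,0]],
  ],
  grip=8,
  force=60,
)

```text
time: 20.85
tool_pos: [537.9, -119.8, 19.4]
tcp_rot: [-179.8, 0.5, -175.9]
ft_force: [-1.9, -0.2, 26.8]
finger_gap: 16.2
grip_force: 58.4
```

Request:
jog_arm(
  rows=[
    [[0,0,-8],[0,0,0]],
    [[0,0,-16],[0,0,0]],
    [[0,0,-30],[0,0,0]],
    [[0,0,-50],[0,0,0]],
    [[0,0,-80],[0,0,0]],
    [[0,0,-115],[0,0,0]],
    [[0,0,-140],[0,0,0]],
    [[0,0,-140],[0,0,0]],
    [[0,0,-140],[0,0,0]],
  ],
)

```text
time: 21.75
tool_pos: [533.1, -119.0, 154.7]
tcp_rot: [-180.0, 0.1, -176.0]
ft_force: [-0.1, -0.3, -0.4]
finger_gap: 16.1
grip_force: 59.5
```

```bash
python3 - <<'E'
from h import *
im,d=snap('wrist'); S=load('wrist'); print(pose()[:3,3],r.sense()['tcp_rot'],r.sense()['finger_gap']); bands(S)
s,_=snap('side'); cv2.imwrite('pics/f.png',np.hstack([cv2.resize(im,(440,330)),cv2.resize(s[100:300,200:410],(346,330))]))
E
```

```text
[ 532.25291649 -118.82199632  153.38508559] [ 1.79973655e+02 -6.17876937e-02 -1.75962030e+02] 16.702689501876993
red [235. 103.] 632 z 33.0 [ 447.4 -168.5] ((18.726356506347656, 21.134462356567383), 89.81848907470703)
red [127. 197.] 615 z 33.0 [ 536.9 -269.8] ((19.995229721069336, 21.78580665588379), 86.9256820678711)
blue [513. 120.] 3640 z 62.0 [442.1  68.3] ((72.09009552001953, 3.622547149658203), 4.06357479095459)
blue [494. 236.] 3449 z 62.0 [544.1  75.8] ((107.7276611328125, 3.396599769592285), 4.209661960601807)
blue [ 82. 200.] 653 z 33.0 [ 542.7 -316.4] ((21.37591552734375, 20.46173858642578), 2.1913275718688965)
blue [475. 325.] 829 z 62.0 [635.4  82.7] ((42.82392501831055, 2.7850630283355713), 4.1791605949401855)
```

View pics/f.png

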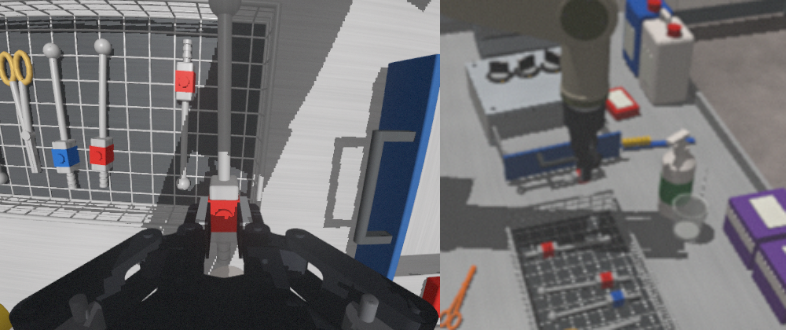

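Tube held level at the hub in both views. The basket descent met 30 N of contact, so I check how far the finger linkage bulges at each height before going beside the drawer walls.

```bash
python3 - <<'E'
from h import *
S=load('wrist'); P=cloud(S); T=pose(); Q=(P-T[:3,3])@T[:3,:3]
m=(S['d']>0)&(S['d']<260)&(abs(Q[...,0])<60)
for z in range(-100,10,8):
    k=m&(Q[...,2]>=z)&(Q[...,2]<z+8)&(abs(Q[...,1])<120)
    if k.sum()>5: print(z,k.sum(),np.percentile(Q[k][:,1],[0,3,97,100]).round(),np.percentile(Q[k][:,0],[0,100]).round())
E
```

```text
-100 9891 [-66. -60.  59.  64.] [ 2. 20.]
-92 11544 [-66. -59.  57.  64.] [-6. 17.]
-84 8528 [-62. -55.  54.  61.] [-13.  17.]
-76 6422 [-57. -51.  49.  55.] [-14.  17.]
-68 3598 [-52. -47.  45.  50.] [-15.  17.]
-60 5368 [-47. -43.  41.  46.] [-14.  13.]
-52 1983 [-42. -38.  37.  41.] [-13.  13.]
-44 959 [-31. -26.  24.  29.] [-13.  12.]
-36 516 [-23. -21.  19.  21.] [-12.  10.]
-28 585 [-23. -22.  20.  21.] [-12.  10.]
-20 2883 [-23. -17.  16.  21.] [-19.  20.]
-12 1190 [-23. -18.  16.  21.] [-44.  60.]
-4 1297 [-15.  -6.   5.  14.] [-45.  60.]
4 31 [-10. -10.   7.   8.] [18. 20.]
```

```bash
python3 - <<'E'
from h import *
S=load('scene'); print(ontable(S,[[200,262],[184,240]],0).round(), ontable(S,[[200,245]],100).round()); P=cloud(S); print(P[215:265:8,200].round())
E
```

```text
[[ 749.  -88.    0.]
 [ 740. -196.    0.]] [[752. -63. 100.]]
[[ 639. -263.   -2.]
 [ 734.  -81.  164.]
 [ 743.  -70.  146.]
 [ 747.  -68.  118.]
 [ 752.  -66.   89.]
 [ 756.  -65.   58.]
 [ 758.  -70.   18.]]
```

Bottle is at x≥700, clear of the path. Carrying the first tube to the drawer.

Request:
jog_arm(
  rows=[
    [[-16,45,0],[0,0,0]],
    [[-32,90,0],[0,0,0]],
    [[-48,135,0],[0,0,0]],
    [[-64,180,0],[0,0,0]],
    [[-80,220,0],[0,0,0]],
    [[-89,247.7,20],[0,0,0]],
    [[-89,247.7,50],[0,0,0]],
    [[-89,247.7,80],[0,0,0]],
    [[-89,247.7,80],[0,0,0]],
    [[-89,247.7,80],[0,0,0]],
  ],
)

```text
time: 22.85
tool_pos: [602.7, 133.9, 72.5]
tcp_rot: [-180.0, -0.2, -176.0]
ft_force: [1.5, 0.3, 0.4]
finger_gap: 16.4
grip_force: 59.4
```

```bash
python3 - <<'E'
from h import *
im,d=snap('wrist'); S=load('wrist'); print(pose()[:3,3],r.sense()['tcp_rot'],r.sense()['finger_gap'])
T=pose(); P=cloud(S); Q=(P-T[:3,3])@T[:3,:3]
cv2.imwrite('pics/g.png',im)
E
```

```text
[604.19951369 133.97330972  74.4186665 ] [-1.79997705e+02 -3.14983620e-02 -1.75990226e+02] 16.161564419433063
```

View pics/g.png

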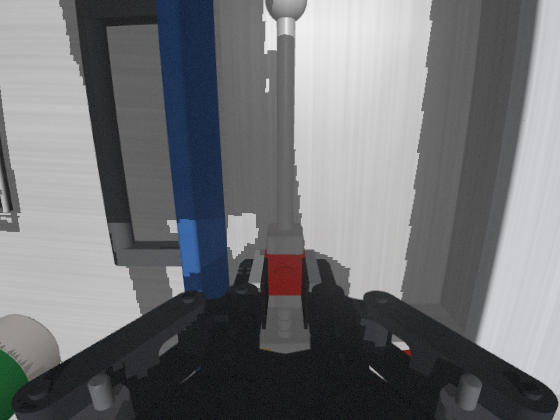

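Tube is over the drawer cavity, with the blue panel's inner edge at column 215 clear of the linkage. I lower and release.

Request:
jog_arm(
  rows=[
    [[0,0,10],[0,0,0]],
    [[0,0,20],[0,0,0]],
    [[0,0,28],[0,0,0]],
    [[0,0,34],[0,0,0]],
    [[0,0,38],[0,0,0]],
    [[0,0,40],[0,0,0]],
    [[0,0,40],[0,0,0]],
  ],
)

```text
time: 23.6
tool_pos: [604.1, 134.1, 33.7]
tcp_rot: [-180.0, -0.0, -176.0]
ft_force: [0.9, 0.6, -0.6]
finger_gap: 16.1
grip_force: 59.4
```

Request:
jog_arm(
  rows=[
    [[0,0,2],[0,0,0]],
    [[0,0,4],[0,0,0]],
    [[0,0,4],[0,0,0]],
  ],
)

```text
time: 23.9
tool_pos: [604.1, 134.1, 29.9]
tcp_rot: [-180.0, -0.0, -176.0]
ft_force: [0.2, 0.2, -1.0]
finger_gap: 16.3
grip_force: 59.4
```

Request:
jog_arm(
  rows=[
    [[0,0,0],[0,0,0]],
    [[0,0,0],[0,0,0]],
    [[0,0,0],[0,0,0]],
    [[0,0,-15],[0,0,0]],
    [[0,0,-45],[0,0,0]],
    [[0,0,-80],[0,0,0]],
    [[10,-30,-115],[0,0,0]],
    [[20,-70,-130],[0,0,0]],
    [[30,-110,-130],[0,0,0]],
    [[40,-155,-130],[0,0,0]],
  ],
  grip=26,
)

```text
time: 24.9
tool_pos: [575.8, -24.5, 162.6]
tcp_rot: [-180.0, 0.2, -175.9]
ft_force: [0.5, -1.8, -0.8]
finger_gap: 26.3
grip_force: 0.0
```

Request:
jog_arm(
  rows=[
    [[10,-45,0],[0,0,0.14]],
    [[20,-90,0],[0,0,0.145]],
    [[30,-135,0],[0,0,0.145]],
    [[40,-180,0],[0,0,0.145]],
    [[50,-220,0],[0,0,0.145]],
    [[60,-243,0],[0,0,0.145]],
    [[60,-243,0],[0,0,0.145]],
    [[60,-243,0],[0,0,0.145]],
  ],
  grip=34,
)

```text
time: 25.7
tool_pos: [532.3, -270.5, 160.8]
tcp_rot: [-180.0, 0.0, 175.6]
ft_force: [0.5, 0.3, -0.9]
finger_gap: 34.2
grip_force: 0.0
```

```bash
python3 - <<'E'
from h import *
im,d=snap('wrist'); S=load('wrist'); print(pose()[:3,3],r.sense()['tcp_rot'],r.sense()['finger_gap']); bands(S)
snap('scene'); S2=load('scene'); print('scene'); bands(S2)
cv2.imwrite('pics/h.png',np.hstack([cv2.resize(im,(420,315)),cv2.resize(S2['im'][130:340,160:400],(360,315))]))
E
```

```text
[ 532.59702869 -269.62438451  160.68186611] [1.79996728e+02 3.63012846e-02 1.75692279e+02] 34.13684524577987
red [392. 100.] 697 z 33.0 [ 447.3 -168.9] ((21.42369842529297, 20.596830368041992), 0.3395630121231079)
red [286. 207.] 446 z 34.0 [ 536.8 -269.8] ((18.9887752532959, 21.542613983154297), 85.76490020751953)
blue [118. 137.] 676 z 33.0 [ 459.2 -420.4] ((20.840354919433594, 20.805288314819336), 0.07453519105911255)
blue [239. 217.] 480 z 34.0 [ 543.  -316.8] ((21.72992706298828, 19.60059356689453), 4.151421070098877)
scene
red [225. 196.] 46 z 36.0 [ 540.6 -262. ] ((21.173730850219727, 18.936687469482422), 86.72000885009766)
red [264. 200.] 47 z 36.0 [ 446.8 -163.6] ((18.01360321044922, 21.403461456298828), 84.15249633789062)
red [286. 277.] 56 z 44.0 [604.1 138.5] ((20.108980178833008, 18.8289794921875), 9.207277297973633)
blue [219. 166.] 35 z 37.0 [ 461.9 -412.3] ((16.070619583129883, 22.374919891357422), 74.7892837524414)
blue [216. 189.] 38 z 36.0 [ 546.3 -310.6] ((22.314851760864258, 21.220849990844727), 19.416074752807617)
blue [290. 256.] 609 z 61.0 [535.7  88. ] ((248.40289306640625, 6.416042327880859), 4.0280866622924805)
```

View pics/h.png

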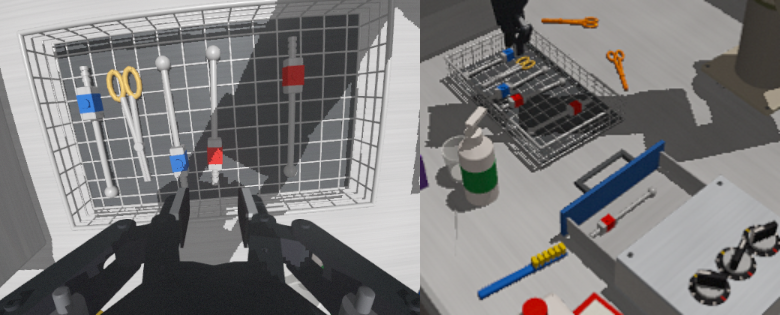

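First tube lies flat in the drawer; the next red hub is directly below the gripper. I descend to it.

Request:
jog_arm(
  rows=[
    [[0,0,40],[0,0,0]],
    [[0,0,80],[0,0,0]],
    [[0,0,110],[0,0,0]],
    [[0,0,128],[0,0,0]],
    [[0,0,138],[0,0,0]],
    [[0,0,144],[0,0,0]],
    [[0,0,144],[0,0,0]],
  ],
  grip=30,
)

```text
time: 26.5
tool_pos: [532.7, -269.4, 16.1]
tcp_rot: [180.0, 0.0, 175.8]
ft_force: [-0.4, 1.0, -0.1]
finger_gap: 30.0
grip_force: 0.0
```

Request:
jog_arm(
  rows=[
    [[0,0,0],[0,0,0]],
    [[0,0,0],[0,0,0]],
    [[0,0,0],[0,0,0]],
    [[0,0,0],[0,0,0]],
    [[0,0,0],[0,0,0]],
  ],
  grip=8,
)

```text
time: 27.0
tool_pos: [533.4, -270.5, 17.6]
tcp_rot: [-179.9, 0.1, 175.7]
ft_force: [-0.5, 1.0, 6.1]
finger_gap: 16.5
grip_force: 60.9
```

Request:
jog_arm(
  rows=[
    [[0,0,-8],[0,0,0]],
    [[0,0,-16],[0,0,0]],
    [[0,0,-30],[0,0,0]],
    [[0,0,-50],[0,0,0]],
    [[0,0,-80],[0,0,0]],
    [[0,0,-115],[0,0,0]],
    [[0,0,-135],[0,0,0]],
    [[0,0,-135],[0,0,0]],
  ],
)

```text
time: 27.8
tool_pos: [534.8, -271.4, 156.8]
tcp_rot: [-179.8, 0.4, 175.7]
ft_force: [0.0, -0.3, -0.3]
finger_gap: 16.2
grip_force: 60.1
```

Request:
jog_arm(
  rows=[
    [[-4,46,0],[0,0,0]],
    [[-8,92,0],[0,0,0]],
    [[-11,138,0],[0,0,0]],
    [[-14,184,0],[0,0,-0.05]],
    [[-18,230,0],[0,0,-0.1]],
    [[-22,276,0],[0,0,-0.147]],
    [[-26,322,0],[0,0,-0.147]],
    [[-28,368,0],[0,0,-0.147]],
    [[-31,414,0],[0,0,-0.147]],
    [[-34,451,0],[0,0,-0.147]],
  ],
)

```text
time: 28.8
tool_pos: [599.2, 179.9, 150.1]
tcp_rot: [180.0, -0.1, -175.8]
ft_force: [1.1, -0.2, -0.3]
finger_gap: 16.0
grip_force: 60.1
```

Request:
jog_arm(
  rows=[
    [[0,0,20],[0,0,0]],
    [[0,0,50],[0,0,0]],
    [[0,0,70],[0,0,0]],
    [[0,0,70],[0,0,0]],
    [[0,0,70],[0,0,0]],
  ],
)

```text
time: 29.3
tool_pos: [599.3, 177.1, 80.5]
tcp_rot: [-180.0, -0.1, -175.9]
ft_force: [-0.8, 0.9, 0.5]
finger_gap: 16.3
grip_force: 60.1
```

```bash
python3 - <<'E'
from h import *
print(pose()[:3,3],r.sense()['tcp_rot'],r.sense()['finger_gap'])
E
```

```text
[599.29945905 177.12229428  80.53254911] [-1.79986374e+02 -1.07234060e-01 -1.75867035e+02] 16.333088569352473
```

Position is right. I lower slowly, watching the force.

Request:
jog_arm(
  rows=[
    [[0,0,12],[0,0,0]],
    [[0,0,24],[0,0,0]],
    [[0,0,34],[0,0,0]],
    [[0,0,40],[0,0,0]],
    [[0,0,44],[0,0,0]],
    [[0,0,47],[0,0,0]],
    [[0,0,47],[0,0,0]],
  ],
)

```text
time: 30.0
tool_pos: [599.8, 177.3, 33.7]
tcp_rot: [-180.0, -0.0, -175.9]
ft_force: [0.2, -0.0, 0.1]
finger_gap: 16.2
grip_force: 60.1
```

Request:
jog_arm(
  rows=[
    [[0,0,0],[0,0,0]],
    [[0,0,0],[0,0,0]],
    [[0,0,0],[0,0,0]],
    [[0,0,-15],[0,0,0]],
    [[0,0,-45],[0,0,0]],
    [[0,0,-80],[0,0,0]],
    [[30,-30,-115],[0,0,0]],
    [[60,-65,-120],[0,0,0]],
    [[90,-100,-120],[0,0,0]],
    [[120,-135,-120],[0,0,0]],
  ],
  grip=23,
)

```text
time: 31.0
tool_pos: [489.7, 32.9, 156.2]
tcp_rot: [-180.0, 0.2, -175.8]
ft_force: [-0.0, -1.2, 0.1]
finger_gap: 22.9
grip_force: 0.0
```

Request:
jog_arm(
  rows=[
    [[12,-45,0],[0,0,0.072]],
    [[24,-90,0],[0,0,0.072]],
    [[36,-135,0],[0,0,0.072]],
    [[48,-175,0],[0,0,0.072]],
    [[51.5,-198.8,0],[0,0,0.072]],
    [[51.5,-198.8,0],[0,0,0.072]],
    [[51.5,-198.8,0],[0,0,0.072]],
  ],
  grip=32,
)

```text
time: 31.7
tool_pos: [453.2, -168.3, 155.1]
tcp_rot: [-180.0, 0.1, 179.9]
ft_force: [0.6, 0.4, 0.1]
finger_gap: 32.3
grip_force: 0.0
```

```bash
python3 - <<'E'
from h import *
im,d=snap('wrist'); S=load('wrist'); print(pose()[:3,3],r.sense()['tcp_rot'],r.sense()['finger_gap']); bands(S)
snap('scene'); S2=load('scene'); print('scene'); bands(S2)
cv2.imwrite('pics/i.png',np.hstack([cv2.resize(im,(420,315)),cv2.resize(S2['im'][130:340,160:400],(360,315))]))
E
```

```text
[ 453.30266395 -167.57063303  154.83249796] [1.79995481e+02 5.13579842e-02 1.79992892e+02] 31.783818741462383
red [285. 198.] 468 z 34.0 [ 447.1 -168.3] ((18.378644943237305, 21.39663314819336), 89.4949951171875)
red [557. 337.] 71 z 42.0 [602.8 134.5] ((22.026159286499023, 8.222412109375), 17.058975219726562)
blue [539. 199.] 3450 z 57.0 [442.5  68.4] ((73.7777099609375, 3.8489785194396973), 4.372052192687988)
blue [ 33. 210.] 635 z 33.0 [ 459.1 -420.6] ((21.607759475708008, 21.133068084716797), 89.69499206542969)
blue [529. 301.] 2413 z 62.0 [544.7  75.7] ((105.67112731933594, 3.4813923835754395), 4.18584680557251)
blue [144. 288.] 482 z 33.0 [ 542.8 -316.9] ((22.33037567138672, 20.243309020996094), 2.722503423690796)
scene
red [264. 200.] 43 z 36.0 [ 446.1 -164.5] ((21.352266311645508, 23.196460723876953), 1.4701696634292603)
red [286. 277.] 57 z 44.0 [603.5 137.4] ((20.739015579223633, 18.459012985229492), 1.7118239402770996)
red [295. 287.] 63 z 44.0 [604.4 180.5] ((20.56281852722168, 21.516584396362305), 89.86408996582031)
blue [219. 166.] 39 z 36.0 [ 459.8 -412.9] ((20.412263870239258, 23.065515518188477), 7.932715892791748)
blue [216. 189.] 41 z 35.0 [ 542.7 -311.1] ((19.27570152282715, 22.84657859802246), 7.23147439956665)
blue [290. 256.] 602 z 60.0 [537.   88.5] ((241.26194763183594, 6.319432258605957), 4.307692050933838)
```

View pics/i.png

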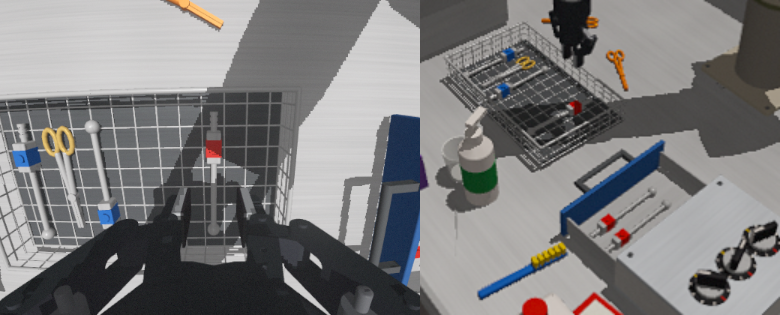

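Two tubes now lie in the drawer. The last red hub is under the gripper at (447,-168), so I pick it up.

Request:
jog_arm(
  rows=[
    [[0,-0.5,40],[0,0,0]],
    [[0,-0.5,80],[0,0,0]],
    [[0,-0.5,110],[0,0,0]],
    [[0,-0.5,125],[0,0,0]],
    [[0,-0.5,133],[0,0,0]],
    [[0,-0.5,137],[0,0,0]],
    [[0,-0.5,137],[0,0,0]],
  ],
  grip=30,
)

```text
time: 32.5
tool_pos: [453.5, -168.1, 17.5]
tcp_rot: [-180.0, 0.0, -179.9]
ft_force: [0.9, 0.6, 0.2]
finger_gap: 29.9
grip_force: 0.0
```

Request:
jog_arm(
  rows=[
    [[0,0,0],[0,0,0]],
    [[0,0,0],[0,0,0]],
    [[0,0,0],[0,0,0]],
    [[0,0,0],[0,0,0]],
    [[0,0,0],[0,0,0]],
  ],
  grip=8,
)

```text
time: 33.0
tool_pos: [454.2, -168.9, 18.4]
tcp_rot: [-180.0, 0.1, -180.0]
ft_force: [-0.8, 2.3, 5.6]
finger_gap: 16.3
grip_force: 60.2
```

Request:
jog_arm(
  rows=[
    [[0,0,-8],[0,0,0]],
    [[0,0,-16],[0,0,0]],
    [[0,0,-30],[0,0,0]],
    [[0,0,-50],[0,0,0]],
    [[0,0,-80],[0,0,0]],
    [[0,0,-115],[0,0,0]],
    [[0,0,-135],[0,0,0]],
    [[0,0,-135],[0,0,0]],
  ],
)

```text
time: 33.8
tool_pos: [455.5, -169.7, 157.2]
tcp_rot: [-179.8, 0.4, -180.0]
ft_force: [0.9, -0.0, -1.1]
finger_gap: 16.7
grip_force: 59.3
```

Request:
jog_arm(
  rows=[
    [[-2,45,0],[0,0,0]],
    [[-4,90,0],[0,0,0]],
    [[-6,135,0],[0,0,-0.03]],
    [[-9,180,0],[0,0,-0.074]],
    [[-12,225,0],[0,0,-0.074]],
    [[-14,270,0],[0,0,-0.074]],
    [[-15.8,314,0],[0,0,-0.074]],
    [[-15.8,314,25],[0,0,-0.074]],
    [[-15.8,314,60],[0,0,-0.074]],
    [[-15.8,314,60],[0,0,-0.074]],
  ],
)

```text
time: 34.8
tool_pos: [464.1, 145.1, 86.6]
tcp_rot: [-179.9, -0.6, -175.7]
ft_force: [-1.7, 0.4, -1.0]
finger_gap: 16.4
grip_force: 59.4
```

```bash
python3 - <<'E'
from h import *
im,d=snap('wrist'); S=load('wrist'); print(pose()[:3,3],r.sense()['tcp_rot'],r.sense()['finger_gap']); 
snap('scene'); S2=load('scene'); bands(S2)
cv2.imwrite('pics/j.png',np.hstack([cv2.resize(im,(420,315)),cv2.resize(S2['im'][200:340,240:400],(360,315))]))
E
```

```text
[465.69646223 145.0390942   89.18433784] [-179.94746308   -0.40378186 -175.7277768 ] 16.7882515399405
red [285. 278.] 64 z 44.0 [603.5 137.8] ((19.526077270507812, 20.88401222229004), 7.338748455047607)
red [295. 287.] 64 z 43.0 [604.3 180. ] ((22.71721076965332, 21.077648162841797), 2.4842376708984375)
blue [219. 165.] 35 z 37.0 [ 458.1 -413.6] ((18.555330276489258, 19.263521194458008), 8.62509536743164)
blue [216. 189.] 40 z 37.0 [ 543.6 -309.1] ((17.252687454223633, 19.5355281829834), 26.562007904052734)
blue [289. 256.] 594 z 60.0 [545.9  89.3] ((225.63099670410156, 7.026224136352539), 4.533242225646973)
```

View pics/j.png

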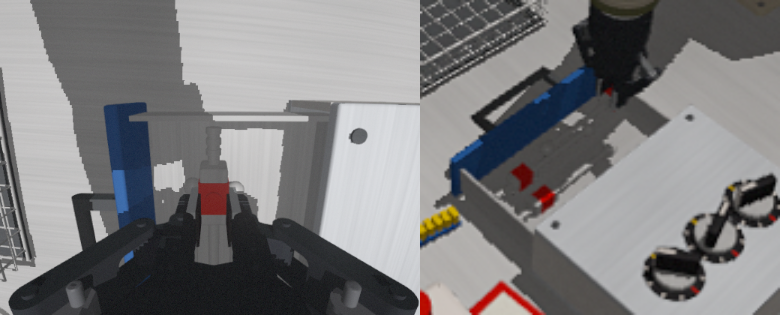

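Request:
jog_arm(
  rows=[
    [[0,0,0],[0,0,0]],
    [[0,0,0],[0,0,0]],
    [[0,0,0],[0,0,0]],
  ],
)

```text
time: 35.2
tool_pos: [469.9, 145.4, 93.6]
tcp_rot: [180.0, 0.1, -175.8]
ft_force: [0.2, -0.3, -1.2]
finger_gap: 16.2
grip_force: 59.4
```

```bash
python3 - <<'E'
from h import *
im,d=snap('wrist'); S=load('wrist'); print(pose()[:3,3],r.sense()['tcp_rot']); P=cloud(S)
for u in (262,283,320): print(u,[P[v,u].round(0).tolist() for v in range(142,186,3)])
E
```

```text
[469.61286451 145.42270193  93.26784379] [ 1.79985694e+02  1.13114281e-01 -1.75778321e+02]
262 [[409.0, 127.0, 59.0], [411.0, 127.0, 59.0], [413.0, 128.0, 59.0], [418.0, 125.0, 17.0], [420.0, 125.0, 18.0], [423.0, 125.0, 17.0], [425.0, 125.0, 16.0], [427.0, 125.0, 16.0], [429.0, 125.0, 16.0], [432.0, 125.0, 15.0], [434.0, 126.0, 16.0], [399.0, 140.0, 235.0], [438.0, 126.0, 16.0], [441.0, 126.0, 16.0], [443.0, 126.0, 16.0]]
283 [[409.0, 140.0, 58.0], [410.0, 140.0, 59.0], [412.0, 140.0, 59.0], [417.0, 140.0, 16.0], [419.0, 140.0, 17.0], [422.0, 140.0, 16.0], [424.0, 140.0, 17.0], [426.0, 141.0, 17.0], [428.0, 141.0, 17.0], [419.0, 140.0, 93.0], [420.0, 140.0, 97.0], [421.0, 141.0, 98.0], [423.0, 141.0, 98.0], [425.0, 141.0, 96.0], [426.0, 141.0, 98.0]]
320 [[407.0, 161.0, 57.0], [409.0, 161.0, 59.0], [410.0, 161.0, 59.0], [415.0, 167.0, 17.0], [418.0, 167.0, 17.0], [420.0, 167.0, 17.0], [422.0, 167.0, 16.0], [424.0, 168.0, 16.0], [426.0, 168.0, 16.0], [429.0, 168.0, 16.0], [431.0, 168.0, 16.0], [433.0, 169.0, 17.0], [435.0, 169.0, 17.0], [437.0, 169.0, 15.0], [439.0, 169.0, 17.0]]
```

Nozzle end is at x≈418.5 and the side wall's inner face at about 413. I shift 1.5 mm away from it and lower.

Request:
jog_arm(
  rows=[
    [[-1.5,0,12],[0,0,0]],
    [[-1.5,0,26],[0,0,0]],
    [[-1.5,0,40],[0,0,0]],
    [[-1.5,0,50],[0,0,0]],
    [[-1.5,0,55],[0,0,0]],
    [[-1.5,0,58],[0,0,0]],
    [[-1.5,0,58],[0,0,0]],
  ],
)

```text
time: 35.95
tool_pos: [470.0, 145.6, 33.7]
tcp_rot: [-180.0, -0.0, -175.8]
ft_force: [-0.6, 0.4, -0.4]
finger_gap: 16.6
grip_force: 59.5
```

Request:
jog_arm(
  rows=[
    [[0,0,0],[0,0,0]],
    [[0,0,0],[0,0,0]],
    [[0,0,0],[0,0,0]],
    [[0,0,-15],[0,0,0]],
    [[0,0,-45],[0,0,0]],
    [[0,0,-90],[0,0,0]],
    [[-20,-25,-130],[0,0,0]],
    [[-45,-50,-165],[0,0,0]],
    [[-70,-75,-195],[0,0,0]],
    [[-75,-90,-200],[0,0,0]],
  ],
  grip=23,
)

```text
time: 36.95
tool_pos: [556.0, 59.7, 239.7]
tcp_rot: [-179.9, 0.5, -175.8]
ft_force: [0.2, 0.5, -0.2]
finger_gap: 23.1
grip_force: 0.0
```

Request:
jog_arm(
  rows=[
    [[0,0,0],[0,0,0]],
    [[0,0,0],[0,0,0]],
    [[0,0,0],[0,0,0]],
  ],
)

```text
time: 37.25
tool_pos: [550.3, 62.2, 232.3]
tcp_rot: [180.0, -0.2, -175.7]
ft_force: [-1.2, 0.1, 0.3]
finger_gap: 23.1
grip_force: 0.0
```

```bash
python3 - <<'E'
from h import *
im,d=snap('wrist'); S=load('wrist'); print(pose()[:3,3],r.sense()['tcp_rot']); bands(S)
cv2.imwrite('pics/k.png',im); P=cloud(S)
m=(d>0)&(P[...,2]>62)&(P[...,2]<76)&(P[...,1]>25)&(P[...,1]<60)&(P[...,0]>490)&(P[...,0]<600)
q=P[m]; print(len(q)); print([(a,np.percentile(q[abs(q[:,0]-a)<8][:,1],[5,50,95]).round(1).tolist()) for a in (505,545,585)])
E
```

```text
[550.33490961  62.31568852 232.41255198] [ 1.79974920e+02 -1.58550466e-01 -1.75692102e+02]
red [366. 117.] 340 z 42.0 [463.8 144.5] ((19.954265594482422, 18.608848571777344), 4.848602294921875)
red [340. 237.] 279 z 42.0 [603.1 133.6] ((21.505123138427734, 18.453405380249023), 4.7823262214660645)
red [375. 239.] 271 z 42.0 [603.4 176.3] ((20.475847244262695, 19.54119110107422), 2.206683874130249)
1210
[(505, [31.6, 37.2, 42.5]), (545, [34.6, 40.1, 45.0]), (585, [37.8, 43.5, 48.5])]
```

View pics/k.png

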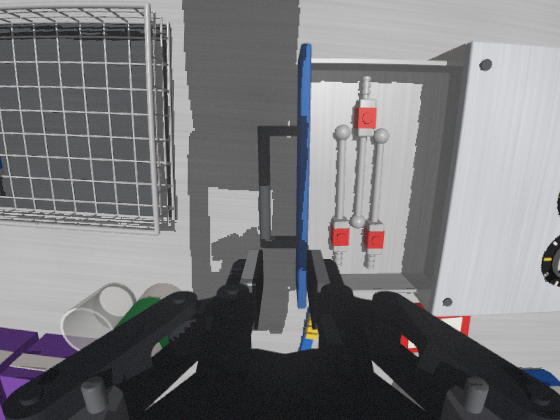

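All three red tubes lie flat in the drawer, with hubs at (366,117), (340,237) and (375,239). The handle bar is at (545,40). I grip it and push the drawer shut.

Request:
jog_arm(
  rows=[
    [[3,-12,30],[0,0,0]],
    [[5.4,-21.7,70],[0,0,0]],
    [[5.4,-21.7,110],[0,0,0]],
    [[5.4,-21.7,145],[0,0,0]],
    [[5.4,-21.7,170],[0,0,0]],
    [[5.4,-21.7,183],[0,0,0]],
    [[5.4,-21.7,183],[0,0,0]],
    [[5.4,-21.7,183],[0,0,0]],
  ],
  grip=27,
)

```text
time: 38.1
tool_pos: [548.3, 39.8, 51.9]
tcp_rot: [-180.0, 0.0, -175.7]
ft_force: [0.1, -0.8, -0.6]
finger_gap: 27.0
grip_force: 0.0
```

Request:
jog_arm(
  rows=[
    [[0,0,0],[0,0,0]],
    [[0,0,0],[0,0,0]],
    [[0,0,0],[0,0,0]],
    [[0,0,0],[0,0,0]],
    [[0,0,0],[0,0,0]],
  ],
  grip=5,
)

```text
time: 38.6
tool_pos: [549.4, 40.6, 53.3]
tcp_rot: [179.9, 0.2, -175.7]
ft_force: [-0.3, 6.1, 2.5]
finger_gap: 9.5
grip_force: 58.5
```

Request:
jog_arm(
  rows=[
    [[0,6,0],[0,0,0]],
    [[0,18,0],[0,0,0]],
    [[0,34,0],[0,0,0]],
    [[0,52,0],[0,0,0]],
    [[0,70,0],[0,0,0]],
    [[0,88,0],[0,0,0]],
    [[0,104,0],[0,0,0]],
    [[0,118,0],[0,0,0]],
    [[0,128,0],[0,0,0]],
    [[0,135,0],[0,0,0]],
  ],
)

```text
time: 39.6
tool_pos: [539.3, 175.1, 53.2]
tcp_rot: [-180.0, 0.2, -175.7]
ft_force: [-2.0, -2.3, 6.5]
finger_gap: 9.8
grip_force: 59.3
```

Request:
jog_arm(
  rows=[
    [[0,3,0],[0,0,0]],
    [[0,5,0],[0,0,0]],
    [[0,7,0],[0,0,0]],
    [[0,7,0],[0,0,0]],
    [[0,7,0],[0,0,0]],
  ],
)

```text
time: 40.1
tool_pos: [538.9, 180.3, 53.2]
tcp_rot: [-179.9, 0.2, -175.8]
ft_force: [-1.9, -7.3, 8.8]
finger_gap: 10.0
grip_force: 59.5
```

Request:
jog_arm(
  rows=[
    [[0,1.5,0],[0,0,0]],
    [[0,3,0],[0,0,0]],
    [[0,3,0],[0,0,0]],
    [[0,3,0],[0,0,0]],
  ],
)

```text
time: 40.5
tool_pos: [538.9, 180.5, 53.2]
tcp_rot: [-179.7, 0.1, -175.8]
ft_force: [-1.7, -20.1, 12.0]
finger_gap: 10.0
grip_force: 60.0
```

Firm stop at 20 N, at the same handle position as when shut at the start. I release and go to the near dial.

Request:
jog_arm(
  rows=[
    [[0,0,0],[0,0,0]],
    [[0,0,0],[0,0,0]],
    [[0,0,0],[0,0,0]],
    [[0,0,-30],[0,0,0]],
    [[0,0,-70],[0,0,0]],
    [[0,0,-115],[0,0,0]],
    [[12,30,-130],[0,0,0.14]],
    [[28,75,-130],[0,0,0.28]],
    [[44,115,-130],[0,0,0.313]],
    [[60,155,-130],[0,0,0.313]],
  ],
  grip=26,
)

```text
time: 41.5
tool_pos: [464.9, 336.0, 181.6]
tcp_rot: [179.9, 0.0, 166.2]
ft_force: [0.4, 0.8, -0.6]
finger_gap: 26.2
grip_force: 0.0
```

Request:
jog_arm(
  rows=[
    [[2,42,0],[0,0,0]],
    [[2,42,0],[0,0,0]],
    [[2,42,0],[0,0,0]],
    [[2,42,0],[0,0,0]],
  ],
  grip=40,
)

```text
time: 41.9
tool_pos: [473.8, 375.0, 181.0]
tcp_rot: [-180.0, -0.0, 166.3]
ft_force: [0.4, -0.3, -0.0]
finger_gap: 40.1
grip_force: 0.0
```

```bash
python3 - <<'E'
from h import *
im,d=snap('wrist'); S=load('wrist'); T=pose();print(T[:3,3],r.sense()['tcp_rot']); bars(S)
for n,c in zip('nmf',[(450.8,369.3),(520.0,374.6),(589.6,380.)]): print(n,((np.r_[c,111]-T[:3,3])@T[:3,:3]).round(1))
P=cloud(S); print([P[v,u].round() for v,u in ((200,100),)])
snap('scene'); bands(load('scene'))
E
```

```text
[473.994348   374.64702318 181.20308544] [-1.79993245e+02  5.32991718e-03  1.66277046e+02]
bar [450.8 369.5] [12.  49.1] v mod180 108.2
bar [519.6 374.8] [49.1 12.5] v mod180 71.8
n [ 21.3 -10.7  70.2]
m [-44.7  10.9  70.2]
f [-111.    32.6   70.2]
[array([425., 232.,  93.])]
blue [219. 165.] 36 z 35.0 [ 459.6 -412.6] ((21.093198776245117, 21.543331146240234), 89.73214721679688)
blue [216. 189.] 39 z 36.0 [ 546.2 -309.7] ((20.813968658447266, 18.338542938232422), 19.381765365600586)
```

Request:
jog_arm(
  rows=[
    [[21.3,-10.7,0],[0,0,0]],
    [[21.3,-10.7,15],[0,0,0]],
    [[21.3,-10.7,35],[0,0,0]],
    [[21.3,-10.7,55],[0,0,0]],
    [[21.3,-10.7,68],[0,0,0]],
    [[21.3,-10.7,68],[0,0,0]],
    [[21.3,-10.7,68],[0,0,0]],
  ],
)

```text
time: 42.7
tool_pos: [450.9, 369.8, 113.2]
tcp_rot: [-180.0, -0.0, 166.3]
ft_force: [-0.5, 0.2, 0.6]
finger_gap: 40.2
grip_force: 0.0
```

Request:
jog_arm(
  rows=[
    [[0,0,0],[0,0,0]],
    [[0,0,0],[0,0,0]],
    [[0,0,0],[0,0,0]],
    [[0,0,0],[0,0,0]],
    [[0,0,0],[0,0,0]],
    [[0,0,0],[0,0,0]],
  ],
  grip=5,
  force=40,
)

```text
time: 43.3
tool_pos: [451.3, 370.1, 114.6]
tcp_rot: [180.0, 0.1, 166.3]
ft_force: [-1.8, -3.4, 6.2]
finger_gap: 10.9
grip_force: 41.1
```

Request:
jog_arm(
  rows=[
    [[0,0,0],[0,0,-0.14]],
    [[0,0,0],[0,0,-0.28]],
    [[0,0,0],[0,0,-0.42]],
    [[0,0,0],[0,0,-0.56]],
    [[0,0,0],[0,0,-0.7]],
    [[0,0,0],[0,0,-0.84]],
    [[0,0,0],[0,0,-0.98]],
    [[0,0,0],[0,0,-1.05]],
    [[0,0,0],[0,0,-1.05]],
    [[0,0,0],[0,0,-1.05]],
  ],
)

```text
time: 44.3
tool_pos: [451.0, 371.0, 114.6]
tcp_rot: [180.0, 0.1, -133.6]
ft_force: [-2.4, 1.9, 6.8]
finger_gap: 11.0
grip_force: 41.0
```

Request:
jog_arm(
  rows=[
    [[0,0,0],[0,0,0]],
    [[0,0,0],[0,0,0]],
    [[0,0,0],[0,0,0]],
    [[0,0,-20],[0,0,0]],
    [[0,0,-45],[0,0,0]],
    [[-15,-14,-45],[0,0,0.14]],
    [[-35,-32,-45],[0,0,0.28]],
    [[-51.6,-46.4,-45],[0,0,0.421]],
    [[-51.6,-46.4,-45],[0,0,0.421]],
    [[-51.6,-46.4,-45],[0,0,0.421]],
  ],
  grip=40,
)

```text
time: 45.3
tool_pos: [519.7, 375.2, 157.4]
tcp_rot: [-180.0, -0.1, -157.6]
ft_force: [-0.1, -0.3, 0.3]
finger_gap: 40.0
grip_force: 0.0
```

```bash
python3 - <<'E'
from h import *
im,d=snap('wrist'); S=load('wrist'); T=pose();print(T[:3,3],r.sense()['tcp_rot']); bars(S)
for n,c in zip('nmf',[(450.8,369.3),(520.0,374.6),(589.6,380.)]): print(n,((np.r_[c,111]-T[:3,3])@T[:3,:3]).round(1))
E
```

```text
[519.20605163 375.30254068 157.51449393] [-1.79998467e+02 -7.07945107e-02 -1.57519756e+02]
bar [450.7 370. ] [48.9 12.5] v mod180 48.1
bar [519.6 374.6] [49.2 12. ] v mod180 72.0
bar [585.7 384.4] [12.9 36.5] v mod180 143.2
n [65.4 20.6 46.6]
m [-0.5 -1.  46.5]
f [-66.9 -22.6  46.4]
```

Request:
jog_arm(
  rows=[
    [[-0.5,-0.8,15],[0,0,0]],
    [[-0.5,-0.8,32],[0,0,0]],
    [[-0.5,-0.8,44],[0,0,0]],
    [[-0.5,-0.8,44],[0,0,0]],
    [[-0.5,-0.8,44],[0,0,0]],
  ],
)

```text
time: 45.85
tool_pos: [519.9, 374.7, 113.1]
tcp_rot: [-180.0, -0.1, -157.6]
ft_force: [0.2, 0.0, 0.5]
finger_gap: 40.0
grip_force: 0.0
```

Request:
jog_arm(
  rows=[
    [[0,0,0],[0,0,0]],
    [[0,0,0],[0,0,0]],
    [[0,0,0],[0,0,0]],
    [[0,0,0],[0,0,0]],
    [[0,0,0],[0,0,0]],
    [[0,0,0],[0,0,0]],
  ],
  grip=5,
)

```text
time: 46.45
tool_pos: [521.0, 375.7, 115.2]
tcp_rot: [180.0, 0.1, -157.6]
ft_force: [-2.2, 2.9, 5.9]
finger_gap: 10.9
grip_force: 42.3
```

Request:
jog_arm(
  rows=[
    [[0,0,0],[0,0,0.14]],
    [[0,0,0],[0,0,0.28]],
    [[0,0,0],[0,0,0.42]],
    [[0,0,0],[0,0,0.56]],
    [[0,0,0],[0,0,0.7]],
    [[0,0,0],[0,0,0.84]],
    [[0,0,0],[0,0,0.98]],
    [[0,0,0],[0,0,1.05]],
    [[0,0,0],[0,0,1.05]],
    [[0,0,0],[0,0,1.05]],
  ],
)

```text
time: 47.45
tool_pos: [520.8, 374.7, 115.2]
tcp_rot: [180.0, 0.0, 142.2]
ft_force: [-3.3, -2.4, 9.2]
finger_gap: 11.0
grip_force: 42.6
```

Request:
jog_arm(
  rows=[
    [[0,0,0],[0,0,0]],
    [[0,0,0],[0,0,0]],
    [[0,0,0],[0,0,0]],
    [[0,0,-20],[0,0,0]],
    [[0,0,-45],[0,0,0]],
    [[-15,14,-45],[0,0,0.1]],
    [[-35,32,-45],[0,0,0.21]],
    [[-51.8,46.8,-45],[0,0,0.21]],
    [[-51.8,46.8,-45],[0,0,0.21]],
    [[-51.8,46.8,-45],[0,0,0.21]],
  ],
  grip=40,
)

```text
time: 48.45
tool_pos: [590.0, 379.9, 158.2]
tcp_rot: [-179.9, -0.0, 130.2]
ft_force: [-1.0, -0.5, 0.2]
finger_gap: 40.2
grip_force: 0.0
```

```bash
python3 - <<'E'
from h import *
im,d=snap('wrist'); S=load('wrist'); T=pose();print(T[:3,3],r.sense()['tcp_rot']); bars(S)
for n,c in zip('nmf',[(450.8,369.3),(520.0,374.6),(589.6,380.)]): print(n,((np.r_[c,111]-T[:3,3])@T[:3,:3]).round(1))
E
```

```text
[589.55493346 380.04991863 158.37812709] [-1.79927947e+02 -2.26471840e-02  1.30175843e+02]
bar [451.2 370.2] [49.4 12.3] v mod180 47.5
bar [520.  375.3] [12.8 48.8] v mod180 132.0
bar [590. 380.] [12.  48.7] v mod180 144.4
n [  81.3 -112.9   47.6]
m [ 40.7 -56.6  47.5]
f [-0.1  0.1 47.4]
```

Request:
jog_arm(
  rows=[
    [[0,0,15],[0,0,0]],
    [[0,0,32],[0,0,0]],
    [[0,0,45],[0,0,0]],
    [[0,0,45],[0,0,0]],
    [[0,0,45],[0,0,0]],
  ],
)

```text
time: 49.0
tool_pos: [589.5, 379.9, 112.9]
tcp_rot: [-179.9, -0.0, 130.2]
ft_force: [0.1, 1.0, 0.3]
finger_gap: 39.8
grip_force: 0.0
```

Request:
jog_arm(
  rows=[
    [[0,0,0],[0,0,0]],
    [[0,0,0],[0,0,0]],
    [[0,0,0],[0,0,0]],
    [[0,0,0],[0,0,0]],
    [[0,0,0],[0,0,0]],
    [[0,0,0],[0,0,0]],
  ],
  grip=5,
)

```text
time: 49.6
tool_pos: [590.4, 380.2, 115.4]
tcp_rot: [180.0, 0.0, 130.2]
ft_force: [-3.5, -3.2, 6.0]
finger_gap: 10.7
grip_force: 41.2
```

Request:
jog_arm(
  rows=[
    [[0,0,0],[0,0,0.14]],
    [[0,0,0],[0,0,0.28]],
    [[0,0,0],[0,0,0.42]],
    [[0,0,0],[0,0,0.56]],
    [[0,0,0],[0,0,0.7]],
    [[0,0,0],[0,0,0.84]],
    [[0,0,0],[0,0,0.98]],
    [[0,0,0],[0,0,1.05]],
    [[0,0,0],[0,0,1.05]],
    [[0,0,0],[0,0,1.05]],
  ],
)

```text
time: 50.6
tool_pos: [589.7, 380.0, 115.3]
tcp_rot: [-180.0, 0.0, 70.0]
ft_force: [-7.3, -3.9, 8.2]
finger_gap: 11.3
grip_force: 41.6
```

Request:
jog_arm(
  rows=[
    [[0,0,0],[0,0,0]],
    [[0,0,0],[0,0,0]],
    [[0,0,0],[0,0,0]],
    [[0,0,-20],[0,0,0]],
    [[0,0,-50],[0,0,0]],
    [[0,0,-95],[0,0,0]],
    [[0,20,-130],[0,0,0]],
    [[-20,60,-130],[0,0,0]],
    [[-30,100,-130],[0,0,0]],
    [[-30,100,-130],[0,0,0]],
  ],
  grip=40,
)

```text
time: 51.6
tool_pos: [677.6, 313.2, 243.2]
tcp_rot: [179.9, 0.1, 69.7]
ft_force: [0.2, 0.8, -0.9]
finger_gap: 39.9
grip_force: 0.0
```

```bash
python3 - <<'E'
from h import *
im,d=snap('wrist'); S=load('wrist'); T=pose();print(T[:3,3],r.sense()['tcp_rot']); bars(S)
snap('scene'); S2=load('scene'); bands(S2)
cv2.imwrite('pics/z.png',np.hstack([cv2.resize(im,(400,300)),cv2.resize(S2['im'],(400,300))]))
E
```

```text
[675.76467196 315.27907936 242.95960586] [-1.79984527e+02  4.24934844e-02  6.97931266e+01]
bar [590.2 379.7] [48.5 12.4] v mod180 24.7
bar [520.6 375. ] [13.3 48.7] v mod180 132.6
bar [451.3 369.8] [50. 13.] v mod180 47.9
blue [219. 166.] 37 z 36.0 [ 460.  -413.8] ((19.92238998413086, 19.795778274536133), 1.6601861715316772)
blue [216. 189.] 41 z 37.0 [ 544.3 -311.3] ((24.03498077392578, 17.175127029418945), 80.78041076660156)
```

View pics/z.png

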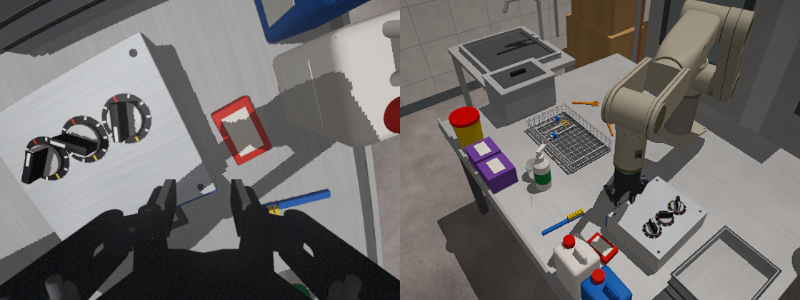

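Request:
jog_arm(
  rows=[
    [[-12,-45,0],[0,0,0]],
    [[-25,-90,0],[0,0,0]],
    [[-38,-135,0],[0,0,0]],
    [[-53,-188,0],[0,0,0]],
    [[-53,-188,0],[0,0,0]],
    [[-53,-188,0],[0,0,0]],
    [[-53,-188,0],[0,0,0]],
  ],
)

```text
time: 52.4
tool_pos: [479.5, 333.0, 244.9]
tcp_rot: [179.9, -0.1, 70.1]
ft_force: [-0.8, 0.8, 0.3]
finger_gap: 40.3
grip_force: 0.0
```

```bash
python3 - <<'E'
from h import *
for n in('wrist','scene'):
    im,d=snap(n); S=load(n); P=cloud(S)
    m=(d>0)&(P[...,2]>60)&(P[...,2]<76)&(P[...,1]>20)&(P[...,1]<200)&(P[...,0]>470)&(P[...,0]<600)
    q=P[m]; print(n,len(q),[(a,np.percentile(q[abs(q[:,0]-a)<10][:,1],[5,50,95]).round(1).tolist()) for a in (490,535,580) if (abs(q[:,0]-a)<10).sum()>5])
E
```

```text
wrist 731 [(490, [175.5, 181.1, 183.6]), (535, [179.1, 185.0, 186.7]), (580, [180.6, 187.3, 195.9])]
scene 202 [(490, [174.5, 181.4, 186.2]), (535, [179.6, 185.5, 189.0]), (580, [181.5, 188.7, 193.5])]
```

The handle is back at its shut position, the dials read 1.3, 8.7 and 5.7, and the blue tubes are undisturbed. Handing in.

```bash
python3 -c "
from bench import r
print(r.hand_in())"
```

```text
the job is handed in; nothing more can be done
None
```

I handed the job in at about 52 s: all three red-banded tubes found are in the shut drawer, the dials are off the code at about 1.3, 8.7 and 5.7, and the blue tubes and needle holder are still in the basket. During the first pick-up the gripper pressed on the basket with about 30 N, under the 40 N limit.

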